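Fit the conditioning block for a short sample jar and shut the jar in

TASK

Get the orange-filled jar ready for its texture test in the small temperature-conditioning block: swing the hood open, lay the blue spacer flat on the bottom of the well, put on top of it the aluminium sleeve whose bore is wide enough for the jar, stand the orange jar upright in that sleeve right down on its floor, and close the hood fully. Leave the red jar and the narrow-bore sleeve where they stand.

Things in the scene. Friction and masses are not known exactly. Their poses are not given: they have to be found in the camera images.
- block: Temperature-conditioning block: fixed light-grey bench instrument with a white hinged hood, 120 mm deep (its x), 158 mm wide (its y), housing 65 mm high, walls 9 mm. Origin: centre of its underside, on the desk. x points from its front (display, tab; turned roughly to the robot) to the hinge at its back, z up. Mind the room: a 0.29 m high partition runs along x, 0.19 m left of the robot's axis.
- well (a point): Centre of the well's floor, 14 mm above the desk, at the middle of the block; axes as the block's. The well: split aluminium ring, bore 66 mm, outside 86 mm, 26 mm high, on the housing floor (also at 14 mm); on the block's +y and -y sides it has 42 mm wide gaps for gripper fingers, down to the floor. Inside, the housing measures 102 mm in x, 140 mm in y.
- lid (a joint): Hood angle: 0 closed (as at the start), grows as its front rises, 1.7 rad fully open, leaning back on its stop. It weighs about 0.22 kg and swings almost without friction: let go below about 1.15 rad it falls shut, above that it falls open.
- lid_tab (a point): Point to grip on the hood's dark pull tab. Tab 36 mm wide (block's y), 10 mm thick, sticking out 30 mm from the middle of the hood's front edge; this point is 20 mm out, 140 mm from the hinge line, 74 mm above the desk when closed (hood's top: 106 mm). Gripped by its ends (fingers closing along the block's y) it turns between the pads as the hood swings. Axes: the hood's.
- lid_hinge (a point): Middle of the hinge line, 66 mm above the desk at the top of the back wall; the line runs along the block's y.
- spacer: Loose blue plastic spacer, a disc of 60 mm diameter and 14 mm thickness, 55 g, lying flat on the green mat (3 mm thick, flat on the desk). Origin: centre of its underside, z up.
- sleeve: Loose aluminium sleeve with the wide bore: round cup, outside 60 mm, bore 52 mm (wall 4 mm), 40 mm high, floor 5 mm thick, about 110 g, standing mouth up on the green mat. Origin: centre of its underside, z up.
- narrow_sleeve: Loose aluminium sleeve with the narrow bore, for small bottles: outside 60 mm, bore 28 mm, 40 mm high, about 220 g, mouth up on the green mat. Not used; leave it. Origin: centre of its underside, z up.
- jar_orange: Loose sample jar with orange contents and a black screw cap, 44 mm diameter, 62 mm high, about 85 g, standing upright on the desk. Origin: centre of its underside, z up.
- jar_red: Loose sample jar with dark red contents and a white screw cap, 44 mm diameter, 62 mm high. Not used; leave it. Origin: centre of its underside, z up.
Mind the look-alikes: they are no part of the job. Leave any turquoise or yellow look-alike of the jar_orange alone.

How it is judged:
By the outcome, as a careful person would: the job done as asked, in the order asked, and still so for the second after the job is handed in, with the robot touching nothing.
It also fails if it takes over 128 s, if anything falls off the work surface, if the arm or the gripper's body presses on something with over 40 N, if the wrist force passes 120 N, or if a joint passes its speed limit or range.

ROBOT

A 6-joint arm with a two-finger parallel gripper is mounted at the origin on a cart in front of the work surface, level with it; the furniture and walls round the work are solid. World frame = base frame: x ahead of the robot, y to its left, z up, the work surface at z = 0. Lengths are in m, angles in rad, forces in N, time in s.
With the tool pointing down it reaches from about 0.35 to 0.875 m from the base axis. Payload 4.2 kg.
Tool frame: the origin (TCP) lies on the mounting face of the last link; the fingertips stand 173 mm ahead of it and the grasp point (between the pads) lies 155 mm ahead of it; z points along the fingers, y is the line along which they close (so a half turn about z gives the same grasp; the last joint's range is limited). The gripper opens to 85 mm and grips with 20 to 120 N. Pads are 22 mm wide; open, the fingers measure 114 mm over their backs; the gripper's body (76 mm by 85 mm) begins 54 mm behind the grasp point. The pads swing forward as they close: fully open they stand 13 mm farther back than shut.
Start: joints at [-0.902, 0.385, 0.008, 0, -1.194, -0.259], TCP at [0.249, -0.573, 0.405] pointing down, gripper open.
Joint ranges: [-3.14, 3.14], [-1.21, 2.06], [-1.07, 1.41], [-3.16, 2.05], [-2.99, -0.16], [-3.1, 3.1]. Speed limits (rad/s): [2.79, 2.79, 3.14, 3.14, 3.14, 3.14].

INTERFACE

Orientations are given as a unit quaternion [w, x, y, z].
In Python, from cell import get_state, capture, close_job, find_in, outline_of gives the robot as it stands.
- The arm moves only by the tool move_arm, never from a script. Its argument "commands" is a list of rows, each an object with "offset": the shift along the tool's x, y, z in units of 20 cm (1.0 is 20 cm), a list of three; "delta_rot": the turn, a rotation vector about the tool's x, y, z in units of pi rad (1.0 is pi rad), a list of three; "gripper": the opening, from -1 (shut) to 1 (fully open). In form: [{"offset": [x, y, z], "delta_rot": [wx, wy, wz], "gripper": gripper}, ...]. A call has 1 to 20 rows; each row is the pose to reach, as a shift and turn from the pose commanded when the call began, along the tool's axes at that moment, turning the shorter way round; what a row does not reach only later rows make up. A row lasts 1/10 s, in which the tool goes at most 50 mm and 8.59 degrees, less where a joint would pass 70% of its speed; a pose out of reach is approached as far as the arm can. A call with a number of a shift or a turn outside -1 to 1 is refused whole. A call with a gripper value outside its range is refused whole. The fingers move at their own pace and stop on an object; "newtons" is the grip in N (left out, the last holds). Time passes only in rows, so rows that repeat a pose let the fingers close. It gives the time, the measured TCP pose, the force, the opening and the grip force at its end, in the units of the state.
- get_state(): the state, without advancing time (a new reading comes with each control period).
- capture(name): name is "scene" or "top" or "wrist"; returns a dict with "frame" (384x512x3 uint8, red, green, blue), "K" (3x3 intrinsics, pixels), "cam_to_world" (4x4, takes a point from camera to world coordinates); the wrist camera has in their place "T_tool_cam" (4x4, takes a point from camera to tool coordinates, whose origin is the TCP and whose axes are the flange's). Camera axes: x right, y down, z forward; pixel columns grow to the right and rows downward; lengths in m; the calibration is good to about 2 mm. The wrist camera is an equidistant fisheye: a pixel r from the principal point sees the ray r / f radians off the axis. A picture is of the moment at which its call begins: read the wrist's pose just before it. There is no depth.
- close_job(): hands the job in; it is judged then, once.
Trained networks look in a picture, given as the dict that the camera call returned (one of the last four; its "shot" number tells which), for a name from the list of things; names that differ only in an ending like _2 or _b are one class to them, and where a whole thing is asked for, a point or a joint stands for the part that bears it (a point fixed in the world has none). Each returns a list of dicts, best first, with "score" (0 to 1); they miss things now and then, are a little off and sometimes report something else, mostly with a low value. They report only what shows in the picture. A call takes as long as a camera call. They do not tell look-alikes from the thing itself.
- find_in(thing, picture): "point" ([column, row] in pixels, amid what is visible of it).
- outline_of(thing, picture): "region" (384x512 bool, what is visible of it) and "point" ([column, row] in pixels, amid what is visible of it).
The state is a dict: "clock": time; "qpos": joint angles; "qvel": joint speeds; "joint_efforts": joint torques, N m; "ee_pos": TCP position; "ee_rot": TCP orientation; "ft_force": force on the tool from outside, world axes, zero at the start; "moment": the same for the moment, N m; "opening": finger opening in m; "gripper_force": force on a finger pad.
Only numpy, scipy, OpenCV 4.12 (cv2) and the standard library are available. Lean on these libraries where they do the work, as an engineer would, in place of code of your own. Each camera call takes 0.05 s, during which the arm holds its last target. There are 200 camera calls.

## Working session

There is one attempt and no reset: what is moved stays moved. The work goes in short steps, Python scripts to look and compute and a tool call to move; the robot and the scene stay as the last step left them, time stands still between calls to the robot, and variables do not carry over. Pictures are saved under pics/ and viewed, at most 14 in all, crops included, and the job is handed in when it is done.

Besides the shell and the picture viewer there is one more tool, called after ">>>" by a JSON object that holds its "op" and its "data". move_arm: Moves the arm, as the interface text tells. Shifts and turns lie within -1 to 1; 1 stands for 20 cm of shift or pi rad of turn. Its arguments: {"type":"object","properties":{"commands":{"type":"array","items":{"type":"object","properties":{"offset":{"type":"array","items":{"type":"number"}},"delta_rot":{"type":"array","items":{"type":"number"}},"gripper":{"type":"number"}}}},"newtons":{"type":"number"}},"required":["commands"]}

```bash
ls; mkdir -p pics; python3 - <<'E'
from cell import *
import cv2,numpy as np
s=get_state();print(s)
fs=[]
for n in("scene","top"):
    p=capture(n);fs.append(p["frame"]);print(n,p["K"],p["cam_to_world"])
    cv2.imwrite(f"pics/{n}0.png",p["frame"][:,:,::-1])
    for t in["block","lid_tab","spacer","sleeve","narrow_sleeve","jar_orange","jar_red"]:
        print(t,[(np.round(d["point"]).tolist(),round(d["score"],2)) for d in find_in(t,p)[:4]])
E
```

```text
pics
{'clock': 0.0, 'qpos': array([-9.02405295e-01,  3.85545019e-01,  6.61238763e-03, -4.99460910e-04,
       -1.19399280e+00, -2.58626186e-01]), 'qvel': array([ 0.00042401, -0.00084295,  0.00126878,  0.00098554,  0.00047649,
       -0.00043079]), 'joint_efforts': array([-1.97499816e-03, -3.92285478e+01,  1.88401312e+01,  4.18624431e+00,
       -4.63342745e-03, -1.87911502e-05]), 'ee_pos': array([ 0.24895808, -0.57304455,  0.40362281]), 'ee_rot': array([-2.68326208e-04, -2.03361713e-01,  9.79103073e-01,  1.05600327e-03]), 'ft_force': array([-0.08325234,  0.39388693, -0.53228416]), 'moment': array([ 0.00375994, -0.01059235, -0.0120084 ]), 'gripper_force': 0.0, 'opening': 0.08560516702818455}
scene [[410.81801899   0.         252.58878899]
 [  0.         410.81801899 189.07495328]
 [  0.           0.           1.        ]] [[-0.88293602 -0.29510991  0.36514946  0.14754658]
 [-0.4694513   0.56534448 -0.6782338   0.57872249]
 [-0.00628172 -0.77025694 -0.63770274  0.81314233]
 [ 0.          0.          0.          1.        ]]
block [([289.0, 177.0], 0.74)]
lid_tab [([291.0, 172.0], 0.93)
[... 371 characters left out ...]
    0.           1.        ]] [[ 1.22083180e-04 -9.96948325e-01  7.80642136e-02  4.44290795e-01]
 [-9.99949122e-01  6.65690981e-04  1.00652583e-02 -1.90436067e-01]
 [-1.00865091e-02 -7.80614707e-02 -9.96897522e-01  1.30122269e+00]
 [ 0.00000000e+00  0.00000000e+00  0.00000000e+00  1.00000000e+00]]
block [([309.0, 206.0], 0.81), ([307.0, 202.0], 0.33)]
lid_tab [([311.0, 203.0], 0.56)]
spacer [([226.0, 234.0], 0.63)]
sleeve [([280.0, 265.0], 0.75)]
narrow_sleeve [([257.0, 241.0], 0.76), ([248.0, 191.0], 0.37), ([278.0, 265.0], 0.29)]
jar_orange [([177.0, 122.0], 0.8), ([267.0, 158.0], 0.7), ([238.0, 155.0], 0.64), ([222.0, 162.0], 0.59)]
jar_red [([313.0, 208.0], 0.67), ([246.0, 191.0], 0.57)]
```

```bash
python3 - <<'E'
import cv2
for n in("scene","top"):
    i=cv2.imread(f"pics/{n}0.png");
    i=i[90:340,100:433]; cv2.imwrite(f"pics/{n}0c.png",cv2.resize(i,None,fx=2.4,fy=2.4,interpolation=cv2.INTER_CUBIC))
E
```

```text
(no output)
```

View pics/scene0c.png

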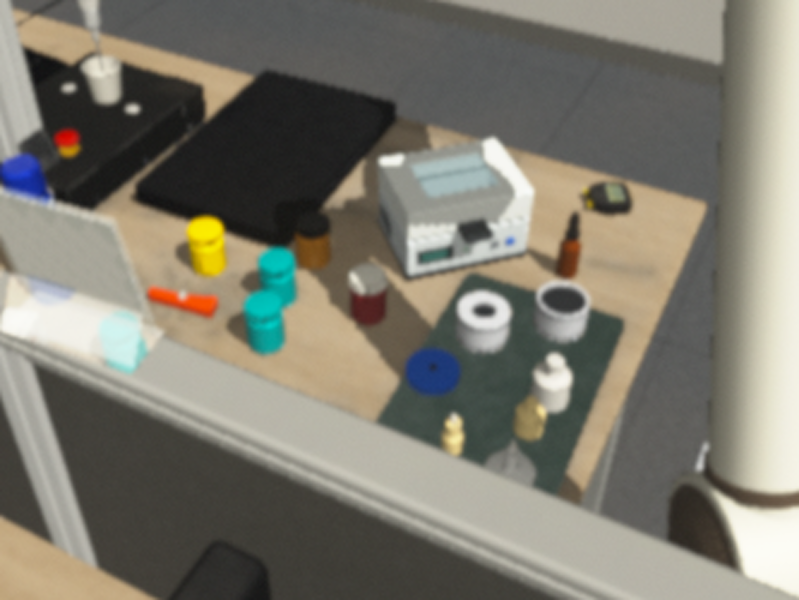

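View pics/top0c.png

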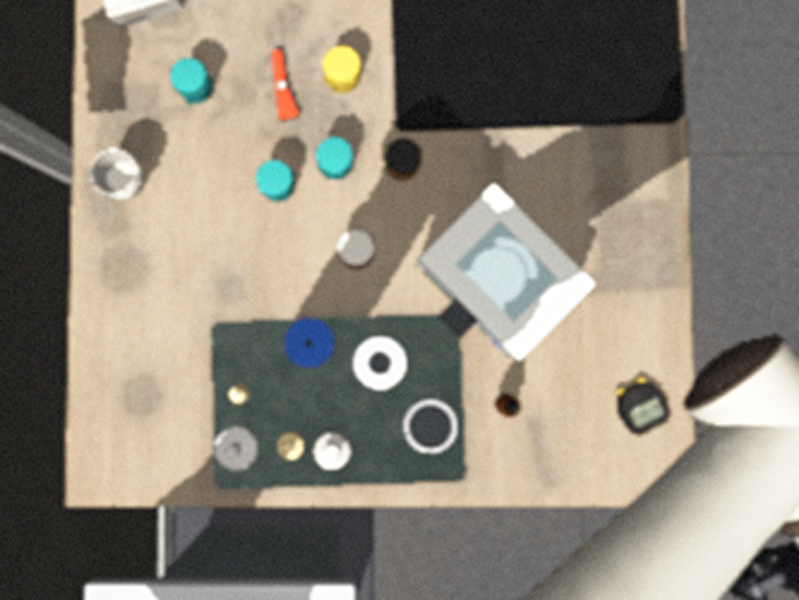

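The scene crop shows the block at (455,205), and the top crop shows its tab at (457,318). In the top crop the wide sleeve is at (430,426), the narrow sleeve at (380,362) and the spacer at (308,343). The orange jar, with its black cap, is at (403,158), which is full top pixel (268,156).

Possible mistakes for the orange jar, in top crop pixels: turquoise at (190,80), (275,180) and (335,157), yellow at (341,68), red with its pale cap at (356,247). For the sleeve: the narrow one at (380,362). I choose the black cap at (403,158) and the thin-walled ring at (430,426).

```bash
cat > h.py <<'E'
from cell import *
import cv2,numpy as np
from scipy.spatial.transform import Rotation as R
def rot(q): return R.from_quat([q[1],q[2],q[3],q[0]])
def grab(n):
    s=get_state();p=capture(n)
    if n=="wrist":
        T=np.eye(4);T[:3,:3]=rot(s["ee_rot"]).as_matrix();T[:3,3]=s["ee_pos"]
        p["cam_to_world"]=T@p["T_tool_cam"];p["fish"]=1
    return p
def toz(p,uv,z):
    K=p["K"];x=(uv[0]-K[0,2])/K[0,0];y=(uv[1]-K[1,2])/K[1,1]
    d=np.array([x,y,1.])
    if p.get("fish"):
        t=np.hypot(x,y);d=np.array([x/t*np.sin(t),y/t*np.sin(t),np.cos(t)]) if t>1e-9 else np.array([0,0,1.])
    C=p["cam_to_world"];w=C[:3,:3]@d;o=C[:3,3]
    return (o+w*(z-o[2])/w[2])
def proj(p,X):
    C=p["cam_to_world"];c=(np.asarray(X)-C[:3,3])@C[:3,:3];K=p["K"]
    if p.get("fish"):
        r=np.linalg.norm(c[...,:2],axis=-1,keepdims=True);t=np.arctan2(r,c[...,2:])
        n=c[...,:2]/np.maximum(r,1e-9)*t
    else: n=c[...,:2]/c[...,2:]
    return n@np.diag([K[0,0],K[1,1]])+K[:2,2]
def plan(pos,yaw,pitch=0):
    """tool rows numbers: target grasp-point pos (world), tool down, finger line at yaw (tool y dir), prints offset/delta_rot from measured pose"""
def down(yaw,cur=None):
    # tool z down, tool y along yaw (mod pi, nearest to cur)
    best=None
    for k in(0,np.pi):
        y=np.array([np.cos(yaw+k),np.sin(yaw+k),0]);z=np.array([0,0,-1.]);x=np.cross(y,z)
        r=R.from_matrix(np.c_[x,y,z])
        a=0 if cur is None else (cur.inv()*r).magnitude()
        if best is None or a<best[0]:best=(a,r)
    return best[1]
def go(grasp,r=None,L=.155,cmd=None):
    s=get_state();c=rot(s["ee_rot"]);r=r or c
    tcp=np.asarray(grasp)-r.as_matrix()[:,2]*L
    off=c.inv().apply(tcp-s["ee_pos"])/.2;dr=(c.inv()*r).as_rotvec()/np.pi
    return np.round(off,3).tolist(),np.round(dr,4).tolist(),"tcp",np.round(tcp,3).tolist()
E
python3 - <<'E'
from h import *
p=grab("top");q=grab("scene")
print(toz(p,(268,156),.062),"jar")
for n,t,z in(("sleeve",(279,267.5),.043),("narrow",(258,241),.043),("spacer",(229,233),.017)):print(n,toz(p,t,z))
for n in["sleeve","narrow_sleeve","spacer"]:
    o=outline_of(n,p)[0]; m=o["region"].astype(np.uint8);ys,xs=np.where(m);print(n,xs.mean(),ys.mean(),m.sum())
print("tab",toz(p,(100+457/2.4,90+318/2.4),.079))
for c in((494,184),(595,285),(520,360),(421,260)): print("corner",toz(p,(100+c[0]/2.4,90+c[1]/2.4),.1))
for X in ([toz(p,(268,156),.062)]): print("chk jar scene",proj(q,X))
print("scene tab",toz(q,(100+475/2.4,90+228/2.4),.079))
print("scene jar",toz(q,(100+312/2.4,90+222/2.4),.062), "sl",toz(q,(100+563/2.4,90+298/2.4),.043),"sp",toz(q,(100+433/2.4,90+371/2.4),.017))
# black slab near edge corner
for c in((395,130),(684,128)):print("slab",toz(p,(100+c[0]/2.4,90+c[1]/2.4),.03))
E
```

```text
[ 0.64592921 -0.21881018  0.062     ] jar
sleeve [ 0.3372204  -0.24894125  0.043     ]
narrow [ 0.41020411 -0.19084026  0.043     ]
spacer [ 0.43212173 -0.10831932  0.017     ]
sleeve 278.987012987013 266.6337662337662 385
narrow_sleeve 258.0 240.66758241758242 364
spacer 229.33928571428572 232.35119047619048 336
tab [ 0.46109583 -0.27871783  0.079     ]
corner [ 0.61063423 -0.31956746  0.1       ]
corner [ 0.49739859 -0.4306456   0.1       ]
corner [ 0.4144503  -0.34652516  0.1       ]
corner [ 0.52534583 -0.23750241  0.1       ]
chk jar scene [231.76637627 182.44878374]
scene tab [ 0.46256723 -0.27749436  0.079     ]
scene jar [ 0.65039227 -0.21621166  0.062     ] sl [ 0.33940923 -0.24912341  0.043     ] sp [ 0.43230647 -0.10097353  0.017     ]
slab [ 0.68531358 -0.20985903  0.03      ]
slab [ 0.68710334 -0.55322383  0.03      ]
```

```bash
python3 - <<'E'
from h import *
s=get_state();c=rot(s["ee_rot"]);print(c.as_matrix().round(2))
r=down(np.radians(45),c);print(r.as_matrix().round(2))
print(go([.455,-.27,.25],r))
E
```

```text
[[-0.92 -0.4   0.  ]
 [-0.4   0.92  0.  ]
 [-0.    0.   -1.  ]]
[[-0.71  0.71  0.  ]
 [ 0.71  0.71  0.  ]
 [ 0.    0.   -1.  ]]
([-1.549, 0.98, -0.001], [0.0, 0.0, 0.3804], 'tcp', [0.455, -0.27, 0.405])
```

>>> {"op": "move_arm", "data": {"commands": [{"offset": [-0.775,0.49,0],"delta_rot": [0,0,0.19],"gripper": 0.4},{"offset": [-0.775,0.49,0],"delta_rot": [0,0,0.19],"gripper": 0.4},{"offset": [-0.775,0.49,0],"delta_rot": [0,0,0.19],"gripper": 0.4},{"offset": [-0.775,0.49,0],"delta_rot": [0,0,0.19],"gripper": 0.4},{"offset": [-0.775,0.49,0],"delta_rot": [0,0,0.19],"gripper": 0.4}]}}

```text
clock: 1.55
ee_pos: [0.354, -0.4185, 0.4053]
ee_rot: [0.001, 0.093, 0.996, 0.0]
ft_force: [0.4, -0.4, -0.0]
opening: 0.0599
gripper_force: 0.0
```

```bash
python3 - <<'E'
from h import *
s=get_state();c=rot(s["ee_rot"]);print(s["clock"],s["ee_pos"],s["opening"])
r=down(np.radians(45),c)
print(go([.455,-.27,.25],r))
E
```

```text
1.55 [ 0.35402836 -0.41850751  0.40525404] 0.05992031031737822
([-0.359, 0.823, 0.002], [0.0002, 0.0003, 0.191], 'tcp', [0.455, -0.27, 0.405])
```

>>> {"op": "move_arm", "data": {"commands": [{"offset": [-0.36,0.825,0],"delta_rot": [0,0,0.191],"gripper": 0.4},{"offset": [-0.36,0.825,0],"delta_rot": [0,0,0.191],"gripper": 0.4},{"offset": [-0.36,0.825,0],"delta_rot": [0,0,0.191],"gripper": 0.4},{"offset": [-0.36,0.825,0],"delta_rot": [0,0,0.191],"gripper": 0.4},{"offset": [-0.36,0.825,0],"delta_rot": [0,0,0.191],"gripper": 0.4},{"offset": [-0.36,0.825,0],"delta_rot": [0,0,0.191],"gripper": 0.4}]}}

```text
clock: 2.15
ee_pos: [0.4543, -0.2716, 0.4048]
ee_rot: [0.0, 0.382, 0.924, 0.0]
ft_force: [-0.0, -0.7, -0.4]
opening: 0.0598
gripper_force: 0.0
```

```bash
python3 - <<'E'
from h import *
p=grab("wrist");s=get_state();print(s["clock"],s["ee_pos"],p["K"],p["T_tool_cam"].round(3))
f=p["frame"][:,:,::-1].copy()
b=np.array([.512,-.3336]);X=np.array([.71,-.705]);Y=np.array([.705,.71])
pts=[np.r_[b-.08*X,.079]]+[np.r_[b+sx*.06*X+sy*.079*Y,0.065] for sx in(-1,1) for sy in(-1,1)]+[[.645,-.219,.062],[.338,-.249,.043],[.41,-.19,.043],[.432,-.106,.017]]
f=cv2.resize(f,None,fx=1.5,fy=1.5,interpolation=cv2.INTER_CUBIC)
for u in proj(p,pts): cv2.circle(f,tuple(int(v*1.5) for v in u),3,(0,0,255),1)
cv2.imwrite("pics/w1.png",f)
E
```

```text
2.2 [ 0.45380695 -0.27240089  0.40479034] [[297.31863964   0.         256.87337452]
 [  0.         297.31863964 187.75189868]
 [  0.           0.           1.        ]] [[-0.    -0.964 -0.264  0.067]
 [ 1.     0.    -0.001 -0.   ]
 [ 0.001 -0.264  0.964  0.031]
 [ 0.     0.     0.     1.   ]]
```

View pics/w1.png

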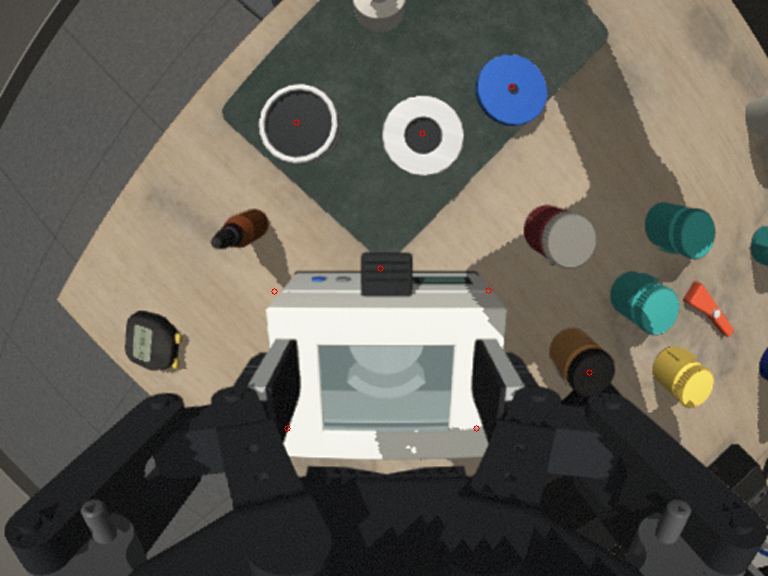

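The wrist picture confirms everything. The tab spans (361–412, 253–296), the wide ring is at (298,123), the narrow sleeve at (423,135), the spacer at (512,89). The black-capped orange jar is at (588,370), and my projections land within a few mm.

```bash
python3 - <<'E'
from h import *
p=grab("wrist");d=lambda u,z:toz(p,(u[0]/1.5,u[1]/1.5),z)[:2]
L,Rr=d((361,254),.079),d((412,253.5),.079);print("tab front",L,Rr,np.linalg.norm(L-Rr),np.degrees(np.arctan2(*(Rr-L)[::-1])))
a,b=d((268,308),.09),d((505,307),.09);print("hood",a,b,np.linalg.norm(a-b),np.degrees(np.arctan2(*(b-a)[::-1])))
a,b=d((295,272),.065),d((474,272),.065);print("hous",a,b,np.linalg.norm(a-b),np.degrees(np.arctan2(*(b-a)[::-1])))
for n in["sleeve","narrow_sleeve","spacer","lid_tab","block"]:
    for o in outline_of(n,p)[:1]:
        ys,xs=np.where(o["region"]);z={"spacer":.017,"lid_tab":.079,"block":.1}.get(n,.043)
        print(n,o["score"],toz(p,((xs.min()+xs.max())/2,(ys.min()+ys.max())/2),z),toz(p,(xs.mean(),ys.mean()),z))
# circle rims
for n,box,z in(("sleeve",(298,123),.043),("narrow",(423,135),.043),("spacer",(512,89),.017),("jarcap",(591,372),.062)):print(n,d(box,z))
m=(L+Rr)/2;y=(Rr-L)/np.linalg.norm(Rr-L);x=np.array([y[1],-y[0]]);print("tab grip",m+.010*x,"centre",m+.09*x)
E
```

```text
tab front [ 0.43782222 -0.28014551] [ 0.46188187 -0.25555129] 0.03440555920676825 45.629500219889884
hood [ 0.41731653 -0.35036359] [ 0.53182338 -0.23464231] 0.16279813796786535 45.3022287988672
hous [ 0.41456504 -0.32601872] [ 0.50595451 -0.23447363] 0.12935431756429513 45.04873981698113
sleeve 0.73 [ 0.34069869 -0.24726433  0.043     ] [ 0.34112768 -0.24795902  0.043     ]
narrow_sleeve 0.97 [ 0.41010979 -0.19041868  0.043     ] [ 0.4108779  -0.19098767  0.043     ]
lid_tab 0.72 [ 0.50362137 -0.32094154  0.079     ] [ 0.50863472 -0.32686496  0.079     ]
block 0.83 [ 0.49587281 -0.31331269  0.1       ] [ 0.49787031 -0.31577559  0.1       ]
sleeve [ 0.33874742 -0.24904938]
narrow [ 0.41090425 -0.1912057 ]
spacer [ 0.43329886 -0.10816523]
jarcap [ 0.6448285  -0.21857381]
tab grip [ 0.45700037 -0.27484135] centre [ 0.514187   -0.33078499]
```

```bash
python3 - <<'E'
from h import *
s=get_state();c=rot(s["ee_rot"]);print(s["clock"],s["ee_pos"])
print(go([.4557,-.2737,.074],down(np.radians(45.3),c)))
E
```

```text
2.5 [ 0.45311015 -0.27356955  0.40472113]
([-0.01, 0.009, 0.879], [-0.0, -0.0, -0.0026], 'tcp', [0.456, -0.274, 0.229])
```

>>> {"op": "move_arm", "data": {"commands": [{"offset": [-0.01,0.01,0.5],"delta_rot": [0,0,-0.0026],"gripper": 0.4},{"offset": [-0.01,0.01,0.5],"delta_rot": [0,0,-0.0026],"gripper": 0.4},{"offset": [-0.01,0.01,0.6],"delta_rot": [0,0,-0.0026],"gripper": 0.4},{"offset": [-0.01,0.01,0.7],"delta_rot": [0,0,-0.0026],"gripper": 0.4},{"offset": [-0.01,0.01,0.8],"delta_rot": [0,0,-0.0026],"gripper": 0.4},{"offset": [-0.01,0.01,0.88],"delta_rot": [0,0,-0.0026],"gripper": 0.4},{"offset": [-0.01,0.01,0.88],"delta_rot": [0,0,-0.0026],"gripper": 0.4},{"offset": [-0.01,0.01,0.88],"delta_rot": [0,0,-0.0026],"gripper": 0.4}]}}

```text
clock: 3.3
ee_pos: [0.4565, -0.2733, 0.2289]
ee_rot: [0.0, 0.38, 0.925, -0.0]
ft_force: [0.5, 0.5, 1.1]
opening: 0.0599
gripper_force: 0.0
```

```bash
python3 - <<'E'
from h import *
p=grab("wrist");s=get_state();print(s["clock"],s["ee_pos"],s["ft_force"])
cv2.imwrite("pics/w2.png",p["frame"][:,:,::-1])
E
```

```text
3.35 [ 0.45675299 -0.27328058  0.22950462] [ 0.7116055  -0.68862402  0.67880665]
```

View pics/w2.png

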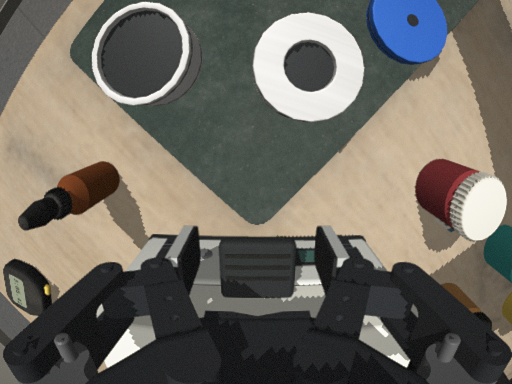

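The tab, at columns 220–297, is centred between the pads at about 190 and 325. Closing now.

>>> {"op": "move_arm", "data": {"commands": [{"offset": [0,0,0],"delta_rot": [0,0,0],"gripper": -0.4},{"offset": [0,0,0],"delta_rot": [0,0,0],"gripper": -0.4},{"offset": [0,0,0],"delta_rot": [0,0,0],"gripper": -0.4},{"offset": [0,0,0],"delta_rot": [0,0,0],"gripper": -0.4},{"offset": [0,0,0],"delta_rot": [0,0,0],"gripper": -0.4},{"offset": [0,0,0],"delta_rot": [0,0,0],"gripper": -0.4}], "newtons": 40}}

```text
clock: 3.95
ee_pos: [0.4566, -0.2732, 0.23]
ee_rot: [0.001, 0.38, 0.925, -0.0]
ft_force: [-1.7, -1.0, 6.2]
opening: 0.0352
gripper_force: 40.1
```

```bash
python3 -c "
import numpy as np
for t in [.05,.12,.2,.3,.4,.5,.6,.7,.8,.9,1.0,1.1,1.2,1.3,1.4,1.5,1.58,1.64]:
    print(t,round(-.1402*(np.cos(.057)-np.cos(.057+t))/.2,3),round(-.1402*(np.sin(.057+t)-np.sin(.057))/.2,3))"
```

```text
0.05 -0.003 -0.035
0.12 -0.01 -0.083
0.2 -0.022 -0.138
0.3 -0.043 -0.205
0.4 -0.071 -0.269
0.5 -0.105 -0.331
0.6 -0.145 -0.388
0.7 -0.19 -0.441
0.8 -0.241 -0.49
0.9 -0.296 -0.533
1.0 -0.355 -0.571
1.1 -0.418 -0.602
1.2 -0.483 -0.627
1.3 -0.551 -0.645
1.4 -0.62 -0.657
1.5 -0.69 -0.661
1.58 -0.746 -0.66
1.64 -0.788 -0.655
```

>>> {"op": "move_arm", "data": {"commands": [{"offset": [-0.003,0,-0.035],"delta_rot": [0,0,0],"gripper": -0.4},{"offset": [-0.01,0,-0.083],"delta_rot": [0,0,0],"gripper": -0.4},{"offset": [-0.022,0,-0.138],"delta_rot": [0,0,0],"gripper": -0.4},{"offset": [-0.043,0,-0.205],"delta_rot": [0,0,0],"gripper": -0.4},{"offset": [-0.071,0,-0.269],"delta_rot": [0,0,0],"gripper": -0.4},{"offset": [-0.105,0,-0.331],"delta_rot": [0,0,0],"gripper": -0.4},{"offset": [-0.145,0,-0.388],"delta_rot": [0,0,0],"gripper": -0.4},{"offset": [-0.19,0,-0.441],"delta_rot": [0,0,0],"gripper": -0.4},{"offset": [-0.19,0,-0.441],"delta_rot": [0,0,0],"gripper": -0.4}]}}

```text
clock: 4.85
ee_pos: [0.4831, -0.2996, 0.318]
ee_rot: [-0.001, 0.38, 0.925, 0.0]
ft_force: [-3.0, 1.5, 0.5]
opening: 0.0352
gripper_force: 41.3
```

>>> {"op": "move_arm", "data": {"commands": [{"offset": [-0.051,0,-0.049],"delta_rot": [0,0,0],"gripper": -0.4},{"offset": [-0.106,0,-0.092],"delta_rot": [0,0,0],"gripper": -0.4},{"offset": [-0.165,0,-0.13],"delta_rot": [0,0,0],"gripper": -0.4},{"offset": [-0.228,0,-0.161],"delta_rot": [0,0,0],"gripper": -0.4},{"offset": [-0.293,0,-0.186],"delta_rot": [0,0,0],"gripper": -0.4},{"offset": [-0.361,0,-0.204],"delta_rot": [0,0,0],"gripper": -0.4},{"offset": [-0.43,0,-0.216],"delta_rot": [0,0,0],"gripper": -0.4},{"offset": [-0.5,0,-0.22],"delta_rot": [0,0,0],"gripper": -0.4},{"offset": [-0.556,0,-0.219],"delta_rot": [0,0,0],"gripper": -0.4},{"offset": [-0.598,0,-0.214],"delta_rot": [0,0,0],"gripper": -0.4},{"offset": [-0.598,0,-0.214],"delta_rot": [0,0,0],"gripper": -0.4},{"offset": [-0.598,0,-0.214],"delta_rot": [0,0,0],"gripper": -0.4}]}}

```text
clock: 6.05
ee_pos: [0.5679, -0.3842, 0.3609]
ee_rot: [-0.0, 0.38, 0.925, -0.001]
ft_force: [-4.9, -3.3, 5.1]
opening: 0.0354
gripper_force: 44.6
```

>>> {"op": "move_arm", "data": {"commands": [{"offset": [0,0,0],"delta_rot": [0,0,0],"gripper": 0.4},{"offset": [0,0,0],"delta_rot": [0,0,0],"gripper": 0.4},{"offset": [0,0,0],"delta_rot": [0,0,0],"gripper": 0.4},{"offset": [0,0,0],"delta_rot": [0,0,0],"gripper": 0.4},{"offset": [0,0,-0.3],"delta_rot": [0,0,0],"gripper": 0.4},{"offset": [0,0,-0.3],"delta_rot": [0,0,0],"gripper": 0.4},{"offset": [0.7,0,-0.3],"delta_rot": [0,0,0],"gripper": 0.4},{"offset": [0.7,0,-0.3],"delta_rot": [0,0,0],"gripper": 0.4},{"offset": [0.7,0,-0.3],"delta_rot": [0,0,0],"gripper": 0.4},{"offset": [0.7,0,-0.3],"delta_rot": [0,0,0],"gripper": 0.4},{"offset": [0.7,0,-0.3],"delta_rot": [0,0,0],"gripper": 0.4}]}}

```text
clock: 7.15
ee_pos: [0.4688, -0.2848, 0.4211]
ee_rot: [0.002, 0.379, 0.925, 0.0]
ft_force: [0.5, -0.1, 0.8]
opening: 0.0601
gripper_force: 0.0
```

```bash
python3 - <<'E'
from h import *
p=grab("wrist");s=get_state();print(s["clock"],s["ee_pos"])
import pickle;pickle.dump({k:p[k] for k in("frame","K","cam_to_world","fish")},open("w3.pkl","wb"))
f=cv2.resize(p["frame"][:,:,::-1],None,fx=1.5,fy=1.5,interpolation=cv2.INTER_CUBIC)
b=np.array([.5135,-.3315]);X=np.array([.711,-.703]);Y=np.array([.703,.711])
t=np.linspace(0,6.3,80);circ=np.r_[b,0.04]+np.c_[.033*np.outer(np.cos(t),X)+.033*np.outer(np.sin(t),Y),0*t]
for u in np.r_[proj(p,circ),proj(p,[np.r_[b+sx*.051*X+sy*.07*Y,0.065] for sx in(-1,1) for sy in(-1,1)])]: cv2.circle(f,tuple(int(v*1.5) for v in u),1,(0,0,255),-1)
cv2.imwrite("pics/w3.png",f)
E
```

```text
7.2 [ 0.46950297 -0.28526219  0.42070157]
```

View pics/w3.png

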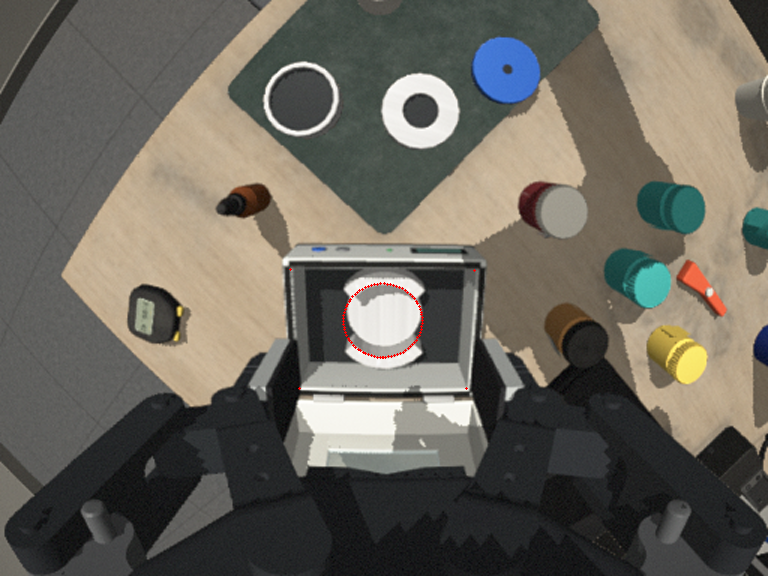

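```bash
python3 - <<'E'
from h import *
import pickle;p=pickle.load(open("w3.pkl","rb"))
b=np.array([.5135,-.3315]);X=np.array([.711,-.703]);Y=np.array([.703,.711])
f=cv2.resize(p["frame"][150:280,180:335,::-1],None,fx=4.6,fy=4.6,interpolation=cv2.INTER_CUBIC)
t=np.linspace(0,6.3,90)
for r,z,c in((.033,.04,(0,0,255)),(.043,.04,(0,200,0)),(.033,.014,(255,0,0))):
    for u in proj(p,np.r_[b,z]+np.c_[r*np.outer(np.cos(t),X)+r*np.outer(np.sin(t),Y),0*t]): cv2.circle(f,tuple(int(v) for v in ((u-[180,150])*4.6+2.3)),1,c,-1)
cv2.imwrite("pics/w3c.png",f)
E
```

```text
(no output)
```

View pics/w3c.png

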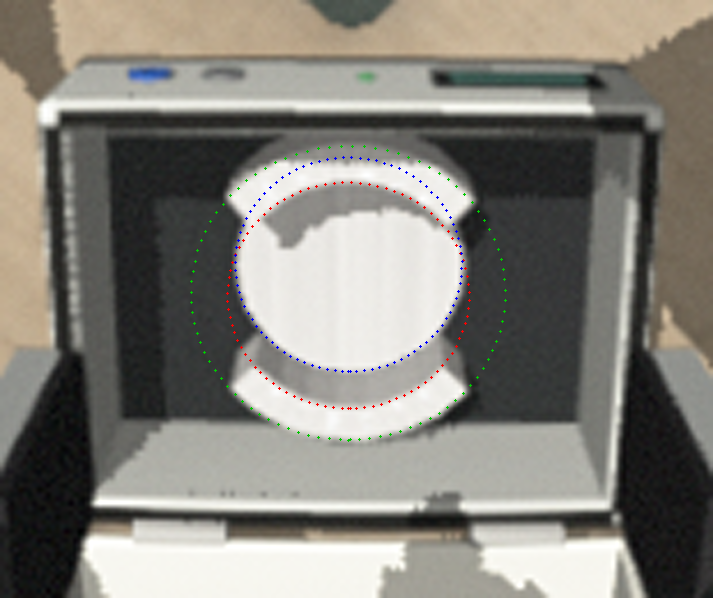

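The crop shows the open well, and my 33/43 mm circles fit its ring to about 1 mm. The well centre is therefore (0.5135, -0.3315), with the block's y at 45.3°. Next is the spacer.

```bash
python3 - <<'E'
from h import *
import pickle;p=pickle.load(open("w3.pkl","rb"))
f=p["frame"].astype(int);m=((f[:,:,2]-f[:,:,0]>60)).astype(np.uint8);n,l,st,ce=cv2.connectedComponentsWithStats(m)
for i in range(1,n):
    if st[i,4]>200: print(st[i],toz(p,ce[i],.015))
sp=toz(p,(506.5/1.5,71/1.5),.017);print(sp,toz(p,(301/1.5,99/1.5),.043))
s=get_state();print(s["ee_pos"],go([.433,-.107,.10]))
E
```

```text
[ 315   25   45   44 1541] [ 0.43373095 -0.10729743  0.015     ]
[419 175  28  30 589] [ 0.68248577 -0.1244069   0.015     ]
[ 0.43521097 -0.10831086  0.017     ] [ 0.33970227 -0.2487478   0.043     ]
[ 0.46950297 -0.28526219  0.42070157] ([0.76, 0.505, 0.827], [0.0, 0.0, 0.0], 'tcp', [0.433, -0.107, 0.255])
```

>>> {"op": "move_arm", "data": {"commands": [{"offset": [0.757,0.508,0.3],"delta_rot": [0,0,0],"gripper": 0.65},{"offset": [0.757,0.508,0.3],"delta_rot": [0,0,0],"gripper": 0.65},{"offset": [0.757,0.508,0.3],"delta_rot": [0,0,0],"gripper": 0.65},{"offset": [0.757,0.508,0.3],"delta_rot": [0,0,0],"gripper": 0.65},{"offset": [0.757,0.508,0.827],"delta_rot": [0,0,0],"gripper": 0.65},{"offset": [0.757,0.508,0.827],"delta_rot": [0,0,0],"gripper": 0.65},{"offset": [0.757,0.508,0.827],"delta_rot": [0,0,0],"gripper": 0.65},{"offset": [0.757,0.508,0.827],"delta_rot": [0,0,0],"gripper": 0.65},{"offset": [0.757,0.508,0.827],"delta_rot": [0,0,0],"gripper": 0.65}]}}

```text
clock: 8.1
ee_pos: [0.4344, -0.1068, 0.2561]
ee_rot: [0.002, 0.38, 0.925, 0.001]
ft_force: [-0.4, 0.7, -0.2]
opening: 0.0706
gripper_force: 0.0
```

```bash
python3 - <<'E'
from h import *
p=grab("wrist");s=get_state()
f=p["frame"].astype(int);m=((f[:,:,2]-f[:,:,0]>60)).astype(np.uint8);n,l,st,ce=cv2.connectedComponentsWithStats(m)
for i in range(1,n):
    if st[i,4]>600: print(st[i],toz(p,ce[i],.016))
print(s["ee_pos"],s["opening"],go([.434,-.107,.018]),down(np.radians(45.3)).as_matrix().round(2)[:,0],rot(s["ee_rot"]).as_matrix().round(3))
cv2.imwrite("pics/w4.png",p["frame"][:,:,::-1])
E
```

```text
[ 217  158   80   78 4828] [ 0.43253117 -0.10504159  0.016     ]
[ 0.43416372 -0.1068263   0.25639215] 0.0707821342448833 ([0.004, -0.005, 0.417], [0.0, 0.0, 0.0], 'tcp', [0.433, -0.107, 0.173]) [-0.71  0.7   0.  ] [[-0.711  0.703  0.005]
 [ 0.703  0.711  0.   ]
 [-0.003  0.003 -1.   ]]
```

View pics/w4.png

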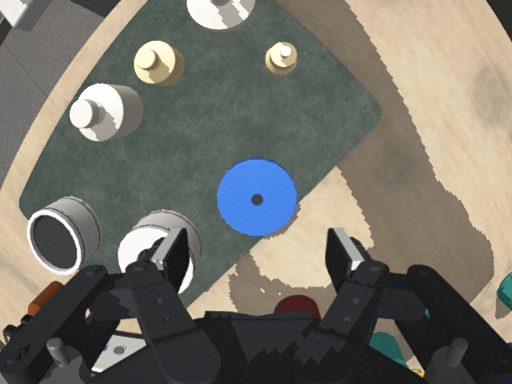

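>>> {"op": "move_arm", "data": {"commands": [{"offset": [0.006,0,0.2],"delta_rot": [0,0,0],"gripper": 0.65},{"offset": [0.006,0,0.3],"delta_rot": [0,0,0],"gripper": 0.65},{"offset": [0.006,0,0.35],"delta_rot": [0,0,0],"gripper": 0.65},{"offset": [0.006,0,0.37],"delta_rot": [0,0,0],"gripper": 0.65},{"offset": [0.006,0,0.39],"delta_rot": [0,0,0],"gripper": 0.65},{"offset": [0.006,0,0.405],"delta_rot": [0,0,0],"gripper": 0.65},{"offset": [0.006,0,0.405],"delta_rot": [0,0,0],"gripper": 0.65}]}}

```text
clock: 8.85
ee_pos: [0.432, -0.1057, 0.1737]
ee_rot: [0.0, 0.38, 0.925, 0.0]
ft_force: [0.1, 0.5, 0.0]
opening: 0.0702
gripper_force: 0.0
```

>>> {"op": "move_arm", "data": {"commands": [{"offset": [0,0,0],"delta_rot": [0,0,0],"gripper": 0.2},{"offset": [0,0,0],"delta_rot": [0,0,0],"gripper": 0.2},{"offset": [0,0,0],"delta_rot": [0,0,0],"gripper": 0.2},{"offset": [0,0,0],"delta_rot": [0,0,0],"gripper": 0.2},{"offset": [0,0,0],"delta_rot": [0,0,0],"gripper": 0.2}], "newtons": 30}}

```text
clock: 9.35
ee_pos: [0.432, -0.1057, 0.1743]
ee_rot: [0.001, 0.38, 0.925, 0.0]
ft_force: [-1.1, 0.3, 6.1]
opening: 0.0583
gripper_force: 31.2
```

>>> {"op": "move_arm", "data": {"commands": [{"offset": [0,0,-0.2],"delta_rot": [0,0,0],"gripper": 0.2},{"offset": [0,0,-0.45],"delta_rot": [0,0,0],"gripper": 0.2},{"offset": [0,0,-0.65],"delta_rot": [0,0,0],"gripper": 0.2},{"offset": [-0.2,-0.1,-0.65],"delta_rot": [0,0,0],"gripper": 0.2},{"offset": [-0.4,-0.2,-0.65],"delta_rot": [0,0,0],"gripper": 0.2},{"offset": [-0.6,-0.3,-0.65],"delta_rot": [0,0,0],"gripper": 0.2},{"offset": [-0.8,-0.4,-0.65],"delta_rot": [0,0,0],"gripper": 0.2},{"offset": [-0.98,-0.515,-0.65],"delta_rot": [0,0,0],"gripper": 0.2},{"offset": [-0.98,-0.515,-0.65],"delta_rot": [0,0,0],"gripper": 0.2},{"offset": [-0.98,-0.515,-0.65],"delta_rot": [0,0,0],"gripper": 0.2}]}}

```text
clock: 10.35
ee_pos: [0.4984, -0.3175, 0.3027]
ee_rot: [-0.001, 0.381, 0.925, 0.0]
ft_force: [-0.3, 0.5, 0.2]
opening: 0.0582
gripper_force: 33.0
```

```bash
cat > chk.py <<'E'
# where held round thing / well are: usage chk.py name
from h import *
import sys
p=grab("wrist");s=get_state();M=rot(s["ee_rot"]).as_matrix()
print(s["clock"],s["ee_pos"].round(4),s["opening"],s["ft_force"].round(1),"tilt",M[:2,2].round(4),"yaw",np.degrees(np.arctan2(M[1,1],M[0,1])))
print(go([.5135,-.3315,s["ee_pos"][2]-.155],down(np.radians(45.3),rot(s["ee_rot"]))))
if len(sys.argv)>1:cv2.imwrite(f"pics/{sys.argv[1]}.png",cv2.resize(p["frame"][150:384,120:400,::-1],None,fx=2.5,fy=2.5,interpolation=cv2.INTER_CUBIC))
E
python3 chk.py w5
```

```text
10.4 [ 0.4983 -0.3166  0.3029] 0.058384658480400774 [-0.5  0.1 -0.6] tilt [-0.0011  0.0008] yaw 45.32021387511143
([-0.107, 0.001, -0.0], [-0.0001, -0.0004, 0.0001], 'tcp', [0.514, -0.332, 0.303])
```

View pics/w5.png

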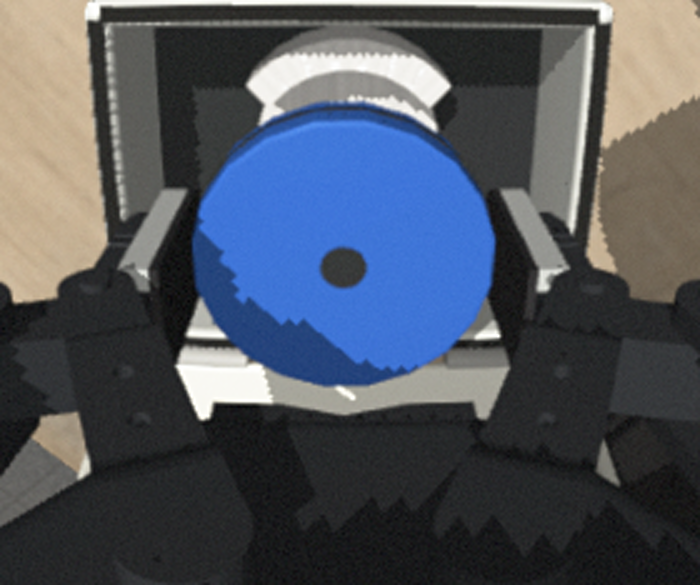

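The spacer is level in the grip, with its centre hole at crop (343,267). The well lies ahead of it.

```bash
python3 - <<'E'
from h import *
p=grab("wrist");s=get_state();c=rot(s["ee_rot"])
print(c.inv().apply(toz(p,(120+343/2.5,150+267/2.5),s["ee_pos"][2]-.1575)-s["ee_pos"]))
f=p["frame"].astype(int);m=((f[:,:,2]-f[:,:,0]>50)&(f[:,:,2]>110)).astype(np.uint8);n,l,st,ce=cv2.connectedComponentsWithStats(m)
i=1+np.argmax(st[1:,4]);print(st[i],ce[i])
# test with pads: known centre at tool x=0
print(proj(p,s["ee_pos"]+c.apply([[0,0,.1575]])))
E
```

```text
[-0.00176697 -0.00058607  0.15749843]
[  197   191   121   113 10305] [256.90752062 248.35934013]
[[258.42941432 253.56224494]]
```

>>> {"op": "move_arm", "data": {"commands": [{"offset": [-0.102,0.001,0],"delta_rot": [0,0,0],"gripper": 0.2},{"offset": [-0.102,0.001,0.15],"delta_rot": [0,0,0],"gripper": 0.2},{"offset": [-0.102,0.001,0.3],"delta_rot": [0,0,0],"gripper": 0.2},{"offset": [-0.102,0.001,0.4],"delta_rot": [0,0,0],"gripper": 0.2},{"offset": [-0.102,0.001,0.42],"delta_rot": [0,0,0],"gripper": 0.2},{"offset": [-0.102,0.001,0.44],"delta_rot": [0,0,0],"gripper": 0.2}]}}

```text
clock: 11.05
ee_pos: [0.5139, -0.33, 0.2158]
ee_rot: [0.0, 0.379, 0.925, -0.0]
ft_force: [0.2, 0.7, 0.7]
opening: 0.0585
gripper_force: 33.0
```

```bash
python3 chk.py w6
```

```text
11.1 [ 0.5139 -0.3302  0.2157] 0.05820948045426318 [-0.5 -0.2 -0.3] tilt [ 0.0006 -0.0003] yaw 45.44741170797266
([-0.003, -0.006, 0.0], [0.0001, 0.0002, 0.0008], 'tcp', [0.514, -0.332, 0.216])
```

View pics/w6.png

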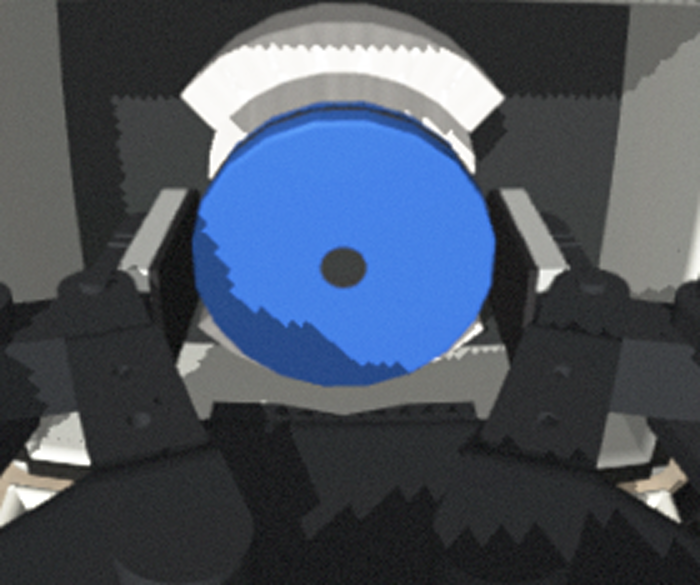

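The spacer is centred on the ring, which spans crop columns 182–504. Lowering it in.

>>> {"op": "move_arm", "data": {"commands": [{"offset": [0,-0.004,0.04],"delta_rot": [0,0,0],"gripper": 0.2},{"offset": [0,-0.004,0.08],"delta_rot": [0,0,0],"gripper": 0.2},{"offset": [0,-0.004,0.11],"delta_rot": [0,0,0],"gripper": 0.2},{"offset": [0,-0.004,0.13],"delta_rot": [0,0,0],"gripper": 0.2},{"offset": [0,-0.004,0.142],"delta_rot": [0,0,0],"gripper": 0.2},{"offset": [0,-0.004,0.142],"delta_rot": [0,0,0],"gripper": 0.2}]}}

```text
clock: 11.7
ee_pos: [0.5129, -0.3315, 0.1865]
ee_rot: [-0.0, 0.38, 0.925, -0.0]
ft_force: [0.3, -0.4, -1.0]
opening: 0.0584
gripper_force: 33.0
```

>>> {"op": "move_arm", "data": {"commands": [{"offset": [0,0,0],"delta_rot": [0,0,0],"gripper": 0.65},{"offset": [0,0,0],"delta_rot": [0,0,0],"gripper": 0.65},{"offset": [0,0,0],"delta_rot": [0,0,0],"gripper": 0.65},{"offset": [0,0,-0.1],"delta_rot": [0,0,0],"gripper": 0.65},{"offset": [0,0,-0.3],"delta_rot": [0,0,0],"gripper": 0.65},{"offset": [0,0,-0.55],"delta_rot": [0,0,0],"gripper": 0.65},{"offset": [0.25,0,-0.7],"delta_rot": [0,0,0],"gripper": 0.65},{"offset": [0.25,0,-0.7],"delta_rot": [0,0,0],"gripper": 0.65},{"offset": [0.25,0,-0.7],"delta_rot": [0,0,0],"gripper": 0.65},{"offset": [0.25,0,-0.7],"delta_rot": [0,0,0],"gripper": 0.65}]}}

```text
clock: 12.7
ee_pos: [0.4775, -0.2964, 0.3263]
ee_rot: [-0.0, 0.38, 0.925, -0.0]
ft_force: [0.6, -0.6, -0.1]
opening: 0.0708
gripper_force: 0.0
```

```bash
python3 chk.py w7; python3 - <<'E'
from h import *
print(go([.339,-.2488,.12]))
E
```

```text
12.75 [ 0.4776 -0.2966  0.3257] 0.07066199146115433 [-0.   0.8  0.2] tilt [-0.0016  0.0005] yaw 45.35914789790027
([-0.25, 0.002, -0.0], [-0.0003, -0.0005, 0.0003], 'tcp', [0.514, -0.332, 0.326])
([0.66, -0.316, 0.255], [0.0, 0.0, 0.0], 'tcp', [0.339, -0.249, 0.275])
```

View pics/w7.png

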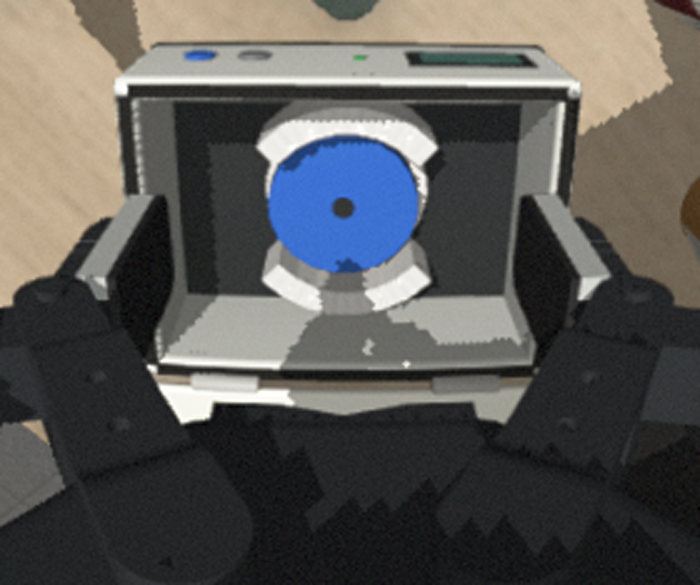

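The spacer lies flat in the bore with its hole at crop (343,208). Now over to the wide sleeve.

>>> {"op": "move_arm", "data": {"commands": [{"offset": [0.66,-0.316,0],"delta_rot": [0,0,0],"gripper": 0.65},{"offset": [0.66,-0.316,0],"delta_rot": [0,0,0],"gripper": 0.65},{"offset": [0.66,-0.316,0],"delta_rot": [0,0,0],"gripper": 0.65},{"offset": [0.66,-0.316,0.25],"delta_rot": [0,0,0],"gripper": 0.65},{"offset": [0.66,-0.316,0.25],"delta_rot": [0,0,0],"gripper": 0.65},{"offset": [0.66,-0.316,0.25],"delta_rot": [0,0,0],"gripper": 0.65},{"offset": [0.66,-0.316,0.25],"delta_rot": [0,0,0],"gripper": 0.65}]}}

```text
clock: 13.45
ee_pos: [0.341, -0.2493, 0.2771]
ee_rot: [-0.0, 0.38, 0.925, -0.0]
ft_force: [1.1, -0.4, -0.1]
opening: 0.0701
gripper_force: 0.0
```

```bash
python3 chk.py; python3 - <<'E'
from h import *
p=grab("wrist");s=get_state()
best=None
t=np.linspace(0,2*np.pi,72,endpoint=False);g=cv2.GaussianBlur(p["frame"],(3,3),0).astype(float).mean(2)
# rim (4 mm wide) brighter than inside and outside
def ring(c,r): 
    u=proj(p,np.c_[c[0]+r*np.cos(t),c[1]+r*np.sin(t),0*t+.043]).astype(np.float32)
    return cv2.remap(g.astype(np.float32),u[:,0],u[:,1],cv2.INTER_LINEAR).mean()
res=[]
for dx in np.arange(-8,8.1,.5):
    for dy in np.arange(-8,8.1,.5):
        c=(.339+dx/1e3,-.2488+dy/1e3);res.append((ring(c,.028)-ring(c,.024)/2-ring(c,.033)/2,c))
print(max(res),ring(max(res)[1],.005),ring(max(res)[1],.022))
c=max(res)[1];print(go([*c,.03]))
cv2.imwrite("pics/w8.png",p["frame"][:,:,::-1])
E
```

```text
13.5 [ 0.3408 -0.2492  0.2772] 0.07024015991337265 [-0.1  0.6 -0. ] tilt [ 0.0003 -0.0005] yaw 45.38332658952182
([-0.904, 0.313, 0.0], [-0.0001, 0.0002, 0.0005], 'tcp', [0.514, -0.332, 0.277])
(np.float32(152.56482), (np.float64(0.3375), np.float64(-0.2483))) 63.29377 62.605156
([0.014, -0.008, 0.461], [0.0, 0.0, 0.0], 'tcp', [0.337, -0.248, 0.185])
```

View pics/w8.png

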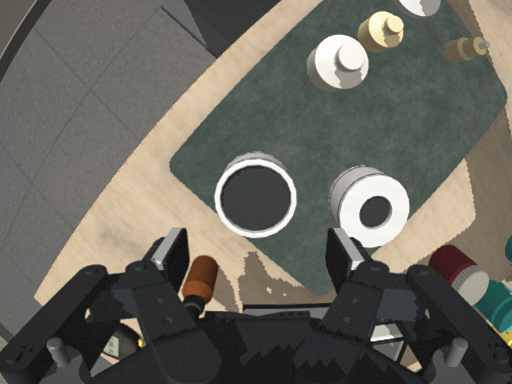

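The chosen ring at (256,198) has an empty, wide bore. The narrow sleeve at (370,207) is clear of the right finger. Descending to grip.

>>> {"op": "move_arm", "data": {"commands": [{"offset": [0.014,-0.008,0.2],"delta_rot": [0,0,0],"gripper": 0.65},{"offset": [0.014,-0.008,0.32],"delta_rot": [0,0,0],"gripper": 0.65},{"offset": [0.014,-0.008,0.42],"delta_rot": [0,0,0],"gripper": 0.65},{"offset": [0.014,-0.008,0.47],"delta_rot": [0,0,0],"gripper": 0.65},{"offset": [0.014,-0.008,0.47],"delta_rot": [0,0,0],"gripper": 0.65},{"offset": [0.014,-0.008,0.47],"delta_rot": [0,0,0],"gripper": 0.2},{"offset": [0.014,-0.008,0.47],"delta_rot": [0,0,0],"gripper": 0.2},{"offset": [0.014,-0.008,0.47],"delta_rot": [0,0,0],"gripper": 0.2},{"offset": [0.014,-0.008,0.47],"delta_rot": [0,0,0],"gripper": 0.2},{"offset": [0.014,-0.008,0.47],"delta_rot": [0,0,0],"gripper": 0.2}]}}

```text
clock: 14.55
ee_pos: [0.336, -0.2478, 0.1833]
ee_rot: [0.0, 0.38, 0.925, 0.0]
ft_force: [0.6, -0.1, 1.1]
opening: 0.0587
gripper_force: 32.6
```

>>> {"op": "move_arm", "data": {"commands": [{"offset": [0,0,-0.2],"delta_rot": [0,0,0],"gripper": 0.2},{"offset": [0,0,-0.45],"delta_rot": [0,0,0],"gripper": 0.2},{"offset": [0,0,-0.6],"delta_rot": [0,0,0],"gripper": 0.2},{"offset": [-0.2,0.07,-0.6],"delta_rot": [0,0,0],"gripper": 0.2},{"offset": [-0.4,0.14,-0.6],"delta_rot": [0,0,0],"gripper": 0.2},{"offset": [-0.6,0.21,-0.6],"delta_rot": [0,0,0],"gripper": 0.2},{"offset": [-0.8,0.28,-0.6],"delta_rot": [0,0,0],"gripper": 0.2},{"offset": [-0.925,0.326,-0.6],"delta_rot": [0,0,0],"gripper": 0.2},{"offset": [-0.925,0.326,-0.6],"delta_rot": [0,0,0],"gripper": 0.2},{"offset": [-0.925,0.326,-0.6],"delta_rot": [0,0,0],"gripper": 0.2}]}}

```text
clock: 15.55
ee_pos: [0.5131, -0.3312, 0.3019]
ee_rot: [-0.001, 0.38, 0.925, 0.0]
ft_force: [-0.1, 0.3, -1.2]
opening: 0.0588
gripper_force: 33.3
```

```bash
python3 chk.py; python3 - <<'E'
from h import *
p=grab("wrist");s=get_state();c=rot(s["ee_rot"])
t=np.linspace(0,2*np.pi,72,endpoint=False);g=cv2.GaussianBlur(p["frame"],(3,3),0).astype(np.float32).mean(2)
def ring(x,y,r):
    u=proj(p,s["ee_pos"]+c.apply(np.c_[x+r*np.cos(t),y+r*np.sin(t),0*t+.1403])).astype(np.float32)
    return cv2.remap(g,u[:,0],u[:,1],cv2.INTER_LINEAR).mean()
print(max((ring(x,y,.028)-ring(x,y,.024)/2-ring(x,y,.033)/2,x*1e3,y*1e3) for x in np.arange(-.008,.0081,.0005) for y in np.arange(-.004,.0041,.0005)))
E
```

```text
15.6 [ 0.5126 -0.331   0.3022] 0.05884985900470678 [-0.7  0.4 -1.2] tilt [-0.0019  0.0011] yaw 45.34272385064556
([-0.005, 0.002, -0.0], [-0.0002, -0.0007, 0.0002], 'tcp', [0.514, -0.332, 0.302])
(np.float32(97.99066), np.float64(-2.499999999999995), np.float64(-0.5))
```

```bash
python3 - <<'E'
from h import *
import pickle
p=pickle.load(open("w3.pkl","rb"))
q=grab("wrist");
r=R.from_matrix(down(np.radians(45.36)).as_matrix())
T=np.eye(4);T[:3,:3]=r.as_matrix();T[:3,3]=[.4776,-.2966,.3257]
q["cam_to_world"]=T@q["T_tool_cam"]
w=toz(q,(120+343/2.5,150+208/2.5),.028);print(w, r.inv().apply(w-[.5135,-.3315,.028]))
s=get_state();print(s["ee_pos"],go([.5125,-.3305,.2-.155],down(np.radians(45.3),rot(s["ee_rot"]))))
E
```

```text
[ 0.51444032 -0.33304292  0.028     ] [-1.75320400e-03 -4.37129836e-04 -2.42861287e-17]
[ 0.51238146 -0.33091823  0.3029332 ] ([0.001, 0.002, 0.515], [-0.0001, -0.0003, 0.0004], 'tcp', [0.512, -0.33, 0.2])
```

>>> {"op": "move_arm", "data": {"commands": [{"offset": [0.006,0.002,0.15],"delta_rot": [0,0,0],"gripper": 0.2},{"offset": [0.006,0.002,0.28],"delta_rot": [0,0,0],"gripper": 0.2},{"offset": [0.006,0.002,0.36],"delta_rot": [0,0,0],"gripper": 0.2},{"offset": [0.006,0.002,0.38],"delta_rot": [0,0,0],"gripper": 0.2},{"offset": [0.006,0.002,0.4],"delta_rot": [0,0,0],"gripper": 0.2},{"offset": [0.006,0.002,0.42],"delta_rot": [0,0,0],"gripper": 0.2},{"offset": [0.006,0.002,0.43],"delta_rot": [0,0,0],"gripper": 0.2}]}}

```text
clock: 16.4
ee_pos: [0.5129, -0.3302, 0.2176]
ee_rot: [0.001, 0.38, 0.925, 0.0]
ft_force: [1.2, 0.0, -1.9]
opening: 0.0588
gripper_force: 33.3
```

>>> {"op": "move_arm", "data": {"commands": [{"offset": [0,0,0.02],"delta_rot": [0,0,0],"gripper": 0.2},{"offset": [0,0,0.035],"delta_rot": [0,0,0],"gripper": 0.2},{"offset": [0,0,0.042],"delta_rot": [0,0,0],"gripper": 0.2},{"offset": [0,0,0.042],"delta_rot": [0,0,0],"gripper": 0.2}]}}

```text
clock: 16.8
ee_pos: [0.5128, -0.3302, 0.2085]
ee_rot: [0.0, 0.38, 0.925, -0.0]
ft_force: [-0.3, 0.7, -1.3]
opening: 0.0588
gripper_force: 33.4
```

Release, lift and look.

>>> {"op": "move_arm", "data": {"commands": [{"offset": [0,0,0],"delta_rot": [0,0,0],"gripper": 0.65},{"offset": [0,0,0],"delta_rot": [0,0,0],"gripper": 0.65},{"offset": [0,0,0],"delta_rot": [0,0,0],"gripper": 0.65},{"offset": [0,0,-0.1],"delta_rot": [0,0,0],"gripper": 0.65},{"offset": [0,0,-0.3],"delta_rot": [0,0,0],"gripper": 0.65},{"offset": [0,0,-0.55],"delta_rot": [0,0,0],"gripper": 0.65},{"offset": [0.25,0,-0.6],"delta_rot": [0,0,0],"gripper": 0.65},{"offset": [0.25,0,-0.6],"delta_rot": [0,0,0],"gripper": 0.65},{"offset": [0.25,0,-0.6],"delta_rot": [0,0,0],"gripper": 0.65},{"offset": [0.25,0,-0.6],"delta_rot": [0,0,0],"gripper": 0.65}]}}

```text
clock: 17.8
ee_pos: [0.4776, -0.2952, 0.3286]
ee_rot: [0.0, 0.38, 0.925, -0.0]
ft_force: [-0.1, -0.1, -0.5]
opening: 0.0706
gripper_force: 0.0
```

```bash
python3 chk.py w9;  python3 - <<'E'
from h import *
p=grab("wrist");s=get_state();c=rot(s["ee_rot"])
t=np.linspace(0,2*np.pi,72,endpoint=False);g=cv2.GaussianBlur(p["frame"],(3,3),0).astype(np.float32).mean(2)
def ring(x,y,r):
    u=proj(p,np.c_[x+r*np.cos(t),y+r*np.sin(t),0*t+.068]).astype(np.float32)
    return cv2.remap(g,u[:,0],u[:,1],cv2.INTER_LINEAR).mean()
print(max((ring(.5135+x,-.3315+y,.028)-ring(.5135+x,-.3315+y,.024),x*1e3,y*1e3) for x in np.arange(-.006,.0061,.0005) for y in np.arange(-.006,.0061,.0005)))
print(go([.645,-.2185,.17]))
E
```

```text
17.85 [ 0.4777 -0.2954  0.3282] 0.07041612983263804 [-0.5  0.2  0.8] tilt [-0.0002 -0.0001] yaw 45.36535444085003
([-0.254, -0.003, -0.0], [-0.0001, -0.0, 0.0004], 'tcp', [0.514, -0.332, 0.328])
(np.float32(144.06921), np.float64(-0.4999999999999952), np.float64(0.5000000000000057))
([-0.325, 0.862, 0.014], [0.0, 0.0, 0.0], 'tcp', [0.645, -0.219, 0.325])
```

View pics/w9.png

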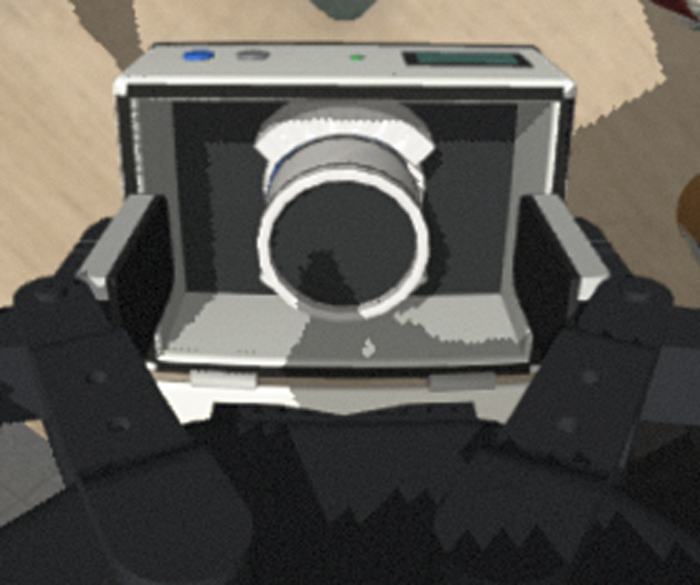

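The sleeve is seated and centred, its mouth at crop (343,243). Moving over the orange jar.

>>> {"op": "move_arm", "data": {"commands": [{"offset": [-0.325,0.862,0.1],"delta_rot": [0,0,0],"gripper": 0.5},{"offset": [-0.325,0.862,0.1],"delta_rot": [0,0,0],"gripper": 0.5},{"offset": [-0.325,0.862,0.1],"delta_rot": [0,0,0],"gripper": 0.5},{"offset": [-0.325,0.862,0.1],"delta_rot": [0,0,0],"gripper": 0.5},{"offset": [-0.325,0.862,0.1],"delta_rot": [0,0,0],"gripper": 0.5},{"offset": [-0.325,0.862,0.1],"delta_rot": [0,0,0],"gripper": 0.5}]}}

```text
clock: 18.5
ee_pos: [0.6454, -0.2178, 0.3065]
ee_rot: [-0.001, 0.379, 0.925, -0.0]
ft_force: [-0.0, -0.6, 0.7]
opening: 0.0638
gripper_force: 0.0
```

```bash
python3 chk.py;  python3 - <<'E'
from h import *
p=grab("wrist")
for r in find_in("jar_orange",p)[:4]:print(r["point"],r["score"],toz(p,r["point"],.04))
f=p["frame"][:,:,::-1].copy()
t=np.linspace(0,2*np.pi,40)
for u in proj(p,np.c_[.645+.021*np.cos(t),-.2185+.021*np.sin(t),0*t+.062]):cv2.circle(f,(int(u[0]),int(u[1])),0,(255,0,255),-1)
cv2.imwrite("pics/w10.png",cv2.resize(f,None,fx=1.5,fy=1.5,interpolation=cv2.INTER_CUBIC))
E
```

```text
18.55 [ 0.6446 -0.2183  0.3072] 0.06399147244710988 [ 0.  -0.6 -0.1] tilt [-0.0023  0.0003] yaw 45.35327984384441
([0.069, -0.863, 0.001], [-0.0004, -0.0006, 0.0003], 'tcp', [0.514, -0.332, 0.307])
[490.4, 85.0] 0.95 [0.72862694 0.02009259 0.04      ]
[372.5, 51.1] 0.87 [ 0.62589015 -0.06744975  0.04      ]
[399.4, 219.3] 0.67 [ 0.75586739 -0.14420903  0.04      ]
[262.8, 197.4] 0.66 [ 0.65128152 -0.21901403  0.04      ]
```

View pics/w10.png

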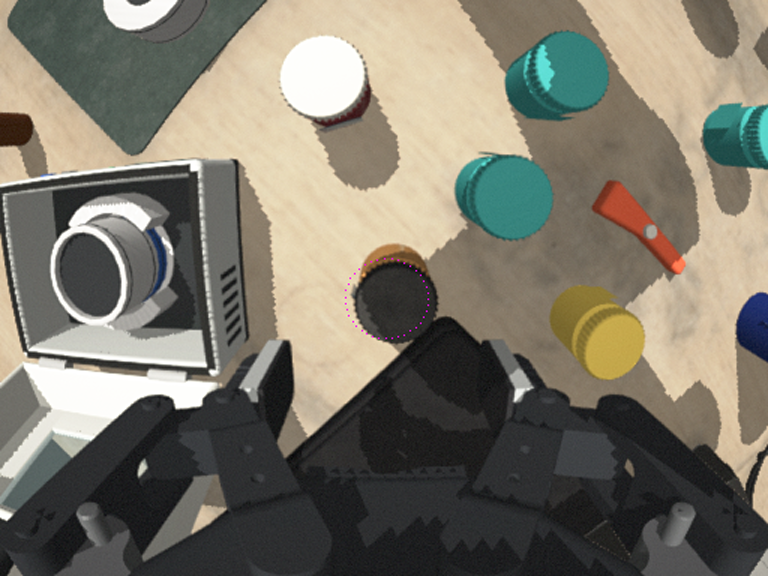

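The black-capped orange jar is at (396,302). The yellow jar at (600,335), turquoise ones at (510,195) and (560,75), and the red jar at (325,80) are all clear of the fingers. The jar is about 2.7 mm along +y from my prediction, so I correct for that.

>>> {"op": "move_arm", "data": {"commands": [{"offset": [-0.003,0.013,0.15],"delta_rot": [0,0,0],"gripper": 0.4},{"offset": [-0.003,0.013,0.3],"delta_rot": [0,0,0],"gripper": 0.4},{"offset": [-0.003,0.013,0.4],"delta_rot": [0,0,0],"gripper": 0.4},{"offset": [-0.003,0.013,0.45],"delta_rot": [0,0,0],"gripper": 0.4},{"offset": [-0.003,0.013,0.48],"delta_rot": [0,0,0],"gripper": 0.4},{"offset": [-0.003,0.013,0.48],"delta_rot": [0,0,0],"gripper": 0.4},{"offset": [-0.003,0.013,0.48],"delta_rot": [0,0,0],"gripper": -0.3},{"offset": [-0.003,0.013,0.48],"delta_rot": [0,0,0],"gripper": -0.3},{"offset": [-0.003,0.013,0.48],"delta_rot": [0,0,0],"gripper": -0.3},{"offset": [-0.003,0.013,0.48],"delta_rot": [0,0,0],"gripper": -0.3},{"offset": [-0.003,0.013,0.48],"delta_rot": [0,0,0],"gripper": -0.3},{"offset": [-0.003,0.013,0.48],"delta_rot": [0,0,0],"gripper": -0.3}]}}

```text
clock: 19.85
ee_pos: [0.6474, -0.2167, 0.2141]
ee_rot: [0.001, 0.379, 0.925, 0.0]
ft_force: [0.3, -0.1, 5.5]
opening: 0.0419
gripper_force: 30.7
```

>>> {"op": "move_arm", "data": {"commands": [{"offset": [0,0,-0.1],"delta_rot": [0,0,0],"gripper": -0.3},{"offset": [0,0,-0.3],"delta_rot": [0,0,0],"gripper": -0.3},{"offset": [0,0,-0.5],"delta_rot": [0,0,0],"gripper": -0.3},{"offset": [0,0,-0.65],"delta_rot": [0,0,0],"gripper": -0.3},{"offset": [0,0,-0.65],"delta_rot": [0,0,0],"gripper": -0.3},{"offset": [0,0,-0.65],"delta_rot": [0,0,0],"gripper": -0.3}]}}

```text
clock: 20.45
ee_pos: [0.6464, -0.2164, 0.3424]
ee_rot: [-0.0, 0.38, 0.925, 0.001]
ft_force: [0.1, 0.6, -2.7]
opening: 0.0422
gripper_force: 30.8
```

```bash
python3 chk.py w11
```

```text
20.5 [ 0.6462 -0.2164  0.341 ] 0.04214935711997446 [-0.5  0.1 -1.2] tilt [-0.0026  0.0014] yaw 45.337202496718305
([0.067, -0.876, 0.001], [-0.0003, -0.0009, 0.0002], 'tcp', [0.514, -0.332, 0.341])
```

View pics/w11.png

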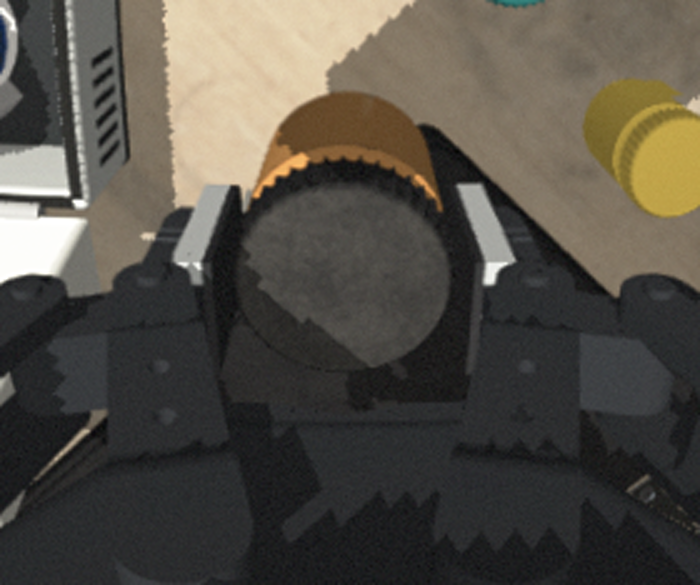

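```bash
python3 - <<'E'
from h import *
p=grab("wrist");s=get_state();c=rot(s["ee_rot"]);h=.2125
o=c.inv().apply(toz(p,(120+345/2.5,150+275/2.5),s["ee_pos"][2]-h+.062)-s["ee_pos"]);print(o)
t=np.linspace(0,2*np.pi,180)
for hh,r in((h,.022),(h,.021),(h-.062,.022)):
    u=(proj(p,s["ee_pos"]+c.apply(np.c_[o[0]+r*np.cos(t),o[1]+r*np.sin(t),0*t+hh]))-[120,150])*2.5
    print(u.min(0),u.max(0))
print(s["ee_pos"],go([.5130,-.3310,s["ee_pos"][2]-.155]))
E
```

```text
[6.98026951e-05 4.08565467e-04 1.50500759e-01]
[259.86735618  76.04724033] [428.25239201 234.00690268]
[263.66958545  79.89421596] [424.45472438 230.7039667 ]
[225.41161833 163.14648882] [464.45713599 370.77250054]
[ 0.64624929 -0.2164343   0.3403506 ] ([0.068, -0.874, 0.002], [0.0, 0.0, 0.0], 'tcp', [0.514, -0.331, 0.34])
```

```bash
python3 - <<'E'
from h import *
q=grab("wrist");T=np.eye(4);T[:3,:3]=down(np.radians(45.35)).as_matrix();T[:3,3]=[.6446,-.2183,.3072];q["cam_to_world"]=T@q["T_tool_cam"]
a=toz(q,(396/1.5,302/1.5),.062);print(a)
t=np.linspace(0,2*np.pi,180)
for z,r in((0,.022),(0,.020),(.062,.021)):
    u=proj(q,np.c_[a[0]+r*np.cos(t),a[1]+r*np.sin(t),0*t+z])*1.5;print(z,r,u.min(0),u.max(0))
f=cv2.imread("pics/w10.png")[220:360,330:460];cv2.imwrite("pics/w10c.png",cv2.resize(f,None,fx=4,fy=4))
E
```

```text
[ 0.64958745 -0.21611567  0.062     ]
0 0.022 [359.34254156 237.99151623] [428.19645001 304.80111476]
0 0.02 [362.46969293 241.12853184] [425.08473868 301.88059163]
0.062 0.021 [354.36784113 261.3084387 ] [437.4670797  340.42758672]
```

View pics/w10c.png

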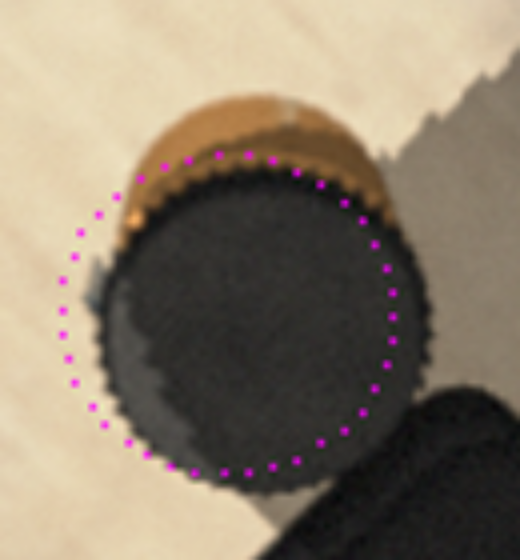

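The close crop shows the upright jar before the grasp: cap centre at crop (265,330), orange body edge at row 95. The same body-to-cap offset shows in the gripper view, so the jar hangs upright. Carrying it over.

>>> {"op": "move_arm", "data": {"commands": [{"offset": [0.02,-0.2,0],"delta_rot": [0,0,0],"gripper": -0.3},{"offset": [0.03,-0.4,0],"delta_rot": [0,0,0],"gripper": -0.3},{"offset": [0.05,-0.6,0],"delta_rot": [0,0,0],"gripper": -0.3},{"offset": [0.068,-0.8,0],"delta_rot": [0,0,0],"gripper": -0.3},{"offset": [0.068,-0.874,0],"delta_rot": [0,0,0],"gripper": -0.3},{"offset": [0.068,-0.874,0],"delta_rot": [0,0,0],"gripper": -0.3},{"offset": [0.068,-0.874,0.1],"delta_rot": [0,0,0],"gripper": -0.3},{"offset": [0.068,-0.874,0.2],"delta_rot": [0,0,0],"gripper": -0.3},{"offset": [0.068,-0.874,0.24],"delta_rot": [0,0,0],"gripper": -0.3},{"offset": [0.068,-0.874,0.24],"delta_rot": [0,0,0],"gripper": -0.3}]}}

```text
clock: 21.6
ee_pos: [0.5148, -0.3308, 0.2926]
ee_rot: [-0.002, 0.379, 0.925, -0.0]
ft_force: [-0.5, 0.3, -0.9]
opening: 0.0421
gripper_force: 30.9
```

```bash
python3 chk.py w12
```

```text
21.65 [ 0.5151 -0.3311  0.2939] 0.041743984435494846 [-0.1  0.1  0.9] tilt [-0.0014  0.0001] yaw 45.430270466216285
([0.004, -0.007, 0.0], [-0.0003, -0.0003, 0.0007], 'tcp', [0.514, -0.332, 0.294])
```

View pics/w12.png

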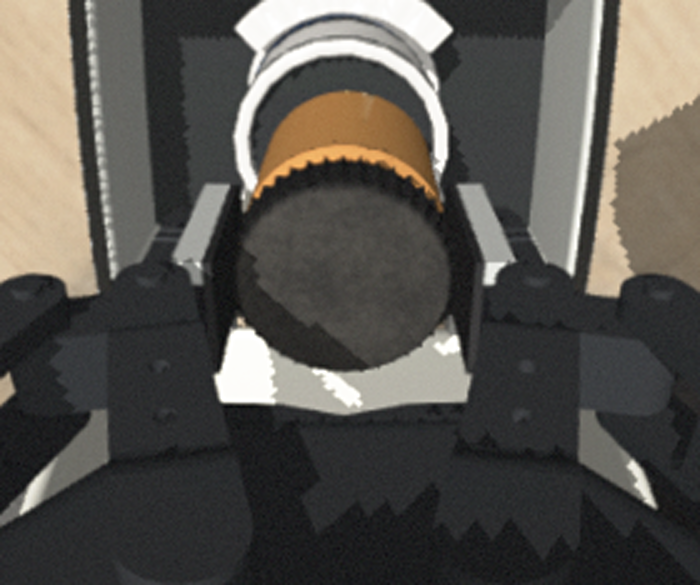

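The jar is centred over the sleeve: jar at column 345, ring at 341. That makes 16 pictures viewed, over the limit of 14, so I go on from numbers only. Lowering.

>>> {"op": "move_arm", "data": {"commands": [{"offset": [0.007,-0.007,0.05],"delta_rot": [0,0,0],"gripper": -0.3},{"offset": [0.007,-0.007,0.09],"delta_rot": [0,0,0],"gripper": -0.3},{"offset": [0.007,-0.007,0.13],"delta_rot": [0,0,0],"gripper": -0.3},{"offset": [0.007,-0.007,0.17],"delta_rot": [0,0,0],"gripper": -0.3},{"offset": [0.007,-0.007,0.2],"delta_rot": [0,0,0],"gripper": -0.3},{"offset": [0.007,-0.007,0.22],"delta_rot": [0,0,0],"gripper": -0.3},{"offset": [0.007,-0.007,0.232],"delta_rot": [0,0,0],"gripper": -0.3},{"offset": [0.007,-0.007,0.232],"delta_rot": [0,0,0],"gripper": -0.3}]}}

```text
clock: 22.45
ee_pos: [0.5124, -0.3315, 0.2478]
ee_rot: [-0.0, 0.38, 0.925, -0.0]
ft_force: [0.2, 0.3, -0.8]
opening: 0.0419
gripper_force: 30.9
```

>>> {"op": "move_arm", "data": {"commands": [{"offset": [0,0,0.005],"delta_rot": [0,0,0],"gripper": -0.3},{"offset": [0,0,0.01],"delta_rot": [0,0,0],"gripper": -0.3},{"offset": [0,0,0.01],"delta_rot": [0,0,0],"gripper": -0.3}]}}

```text
clock: 22.75
ee_pos: [0.5127, -0.3316, 0.2471]
ee_rot: [0.001, 0.38, 0.925, -0.0]
ft_force: [-0.4, 1.8, 4.2]
opening: 0.0422
gripper_force: 31.0
```

>>> {"op": "move_arm", "data": {"commands": [{"offset": [0,0,-0.003],"delta_rot": [0,0,0],"gripper": 0.4},{"offset": [0,0,-0.003],"delta_rot": [0,0,0],"gripper": 0.4},{"offset": [0,0,-0.003],"delta_rot": [0,0,0],"gripper": 0.4},{"offset": [0,0,-0.003],"delta_rot": [0,0,0],"gripper": 0.4},{"offset": [0,0,-0.06],"delta_rot": [0,0,0],"gripper": 0.4},{"offset": [0,0,-0.2],"delta_rot": [0,0,0],"gripper": 0.4},{"offset": [0,0,-0.4],"delta_rot": [0,0,0],"gripper": 0.4},{"offset": [0.25,0,-0.4],"delta_rot": [0,0,0],"gripper": 0.4},{"offset": [0.25,0,-0.4],"delta_rot": [0,0,0],"gripper": 0.4},{"offset": [0.25,0,-0.4],"delta_rot": [0,0,0],"gripper": 0.4}]}}

```text
clock: 23.75
ee_pos: [0.4759, -0.2957, 0.3272]
ee_rot: [0.0, 0.379, 0.925, -0.0]
ft_force: [0.9, -0.9, -0.5]
opening: 0.0599
gripper_force: 0.0
```

```bash
python3 chk.py; python3 - <<'E'
from h import *
p=grab("wrist");s=get_state()
f=p["frame"].astype(np.float32)
# dark cap disc at z=.095 if seated
g=f.mean(2);t=np.linspace(0,2*np.pi,72,endpoint=False)
def ring(x,y,r,z):
    u=proj(p,np.c_[.513+x+r*np.cos(t),-.331+y+r*np.sin(t),0*t+z]).astype(np.float32)
    return cv2.remap(g,u[:,0],u[:,1],cv2.INTER_LINEAR).mean()
print("sleeve rim",max((ring(x,y,.028,.068),x*1e3,y*1e3) for x in np.arange(-.006,.0061,.0005) for y in np.arange(-.006,.0061,.0005)))
for o in outline_of("jar_orange",p)[:3]:
    ys,xs=np.where(o["region"]);print(o["score"],o["point"],o["region"].sum(),xs.min(),xs.max(),ys.min(),ys.max())
d=(g<75).astype(np.uint8);u0=proj(p,[[.513,-.331,.095]])[0];n,l,st,ce=cv2.connectedComponentsWithStats(d);i=l[int(u0[1]),int(u0[0])];print("cap px",u0,i,st[i],ce[i],toz(p,ce[i],.095))
u=proj(p,np.c_[.513+.021*np.cos(t),-.331+.021*np.sin(t),0*t+.095]);print("pred",u.min(0),u.max(0))
cv2.imwrite("pics/w13.png",p["frame"][:,:,::-1])
E
```

```text
23.8 [ 0.4768 -0.2963  0.3271] 0.059604816148854545 [-1.2  0.6  0.7] tilt [ 0.0015 -0.0008] yaw 45.404322560495864
([-0.254, 0.003, 0.0], [0.0002, 0.0005, 0.0006], 'tcp', [0.514, -0.332, 0.327])
sleeve rim (np.float32(172.25325), np.float64(5.204170427930421e-15), np.float64(5.204170427930421e-15))
0.97 [491.3, 135.4] 1720 465 511 116 160
0.86 [254.7, 260.1] 2706 231 286 227 288
0.6 [471.0, 194.1] 2017 440 496 171 221
cap px [258.04676581 265.05630342] 369 [    0   184   512   200 57008] [264.89062939 314.02306694] [ 0.55248158 -0.3616155   0.095     ]
pred [230.94174608 240.81776692] [285.12706217 287.18875301]
```

The jar's outline (columns 231–286, bottom row 288) matches the seated prediction (231–285, 287). Now the hood tab.

>>> {"op": "move_arm", "data": {"commands": [{"offset": [0,0.004,-0.25],"delta_rot": [0,0,0],"gripper": 0.4},{"offset": [0,0.004,-0.5],"delta_rot": [0,0,0],"gripper": 0.4},{"offset": [-0.25,0.004,-0.515],"delta_rot": [0,0,0],"gripper": 0.4},{"offset": [-0.5,0.004,-0.515],"delta_rot": [0,0,0],"gripper": 0.4},{"offset": [-0.684,0.004,-0.515],"delta_rot": [0,0,0],"gripper": 0.4},{"offset": [-0.684,0.004,-0.515],"delta_rot": [0,0,0],"gripper": 0.4},{"offset": [-0.684,0.004,-0.515],"delta_rot": [0,0,0],"gripper": 0.4}]}}

```text
clock: 24.6
ee_pos: [0.5754, -0.3928, 0.4271]
ee_rot: [-0.001, 0.38, 0.925, 0.0]
ft_force: [0.1, 0.3, 0.3]
opening: 0.0599
gripper_force: 0.0
```

```bash
python3 chk.py; python3 - <<'E'
from h import *
p=grab("wrist");s=get_state()
X=np.array([.711,-.703]);Y=np.array([.703,.711]);h=np.array([.5562,-.3737])
for th in(1.55,1.6,1.65,1.7):
    a=th; ux=np.r_[-np.cos(a)*X,np.sin(a)]; uz=np.r_[np.sin(a)*X,np.cos(a)]
    H=np.r_[h,.066]
    c=[H+ux*r+uz*k+np.r_[Y,0]*w for r in(.12,.15) for k in(.003,.013) for w in(-.018,.018)]
    u=proj(p,c);print(th,u.min(0).round(),u.max(0).round(),u[4:].round().tolist())
for o in outline_of("lid_tab",p)[:2]:
    ys,xs=np.where(o["region"]);print(o["score"],o["point"],xs.min(),xs.max(),ys.min(),ys.max())
g=p["frame"].mean(2)
for r in range(200,330,8): print(r,g[r,200:320:5].astype(int).tolist())
print(go([.5747,-.392,.207],L=.155))
E
```

```text
24.65 [ 0.5748 -0.3922  0.4281] 0.0596817931086396 [-0.2 -0.5  0.8] tilt [-0.0016  0.0007] yaw 45.33901368510668
([0.431, 0.0, 0.001], [-0.0002, -0.0005, 0.0002], 'tcp', [0.514, -0.332, 0.428])
1.55 [229. 167.] [286. 190.] [[229.0, 175.0], [286.0, 175.0], [229.0, 190.0], [286.0, 190.0]]
1.6 [229. 175.] [286. 201.] [[229.0, 186.0], [286.0, 186.0], [230.0, 201.0], [286.0, 201.0]]
1.65 [230. 182.] [286. 212.] [[230.0, 197.0], [286.0, 197.0], [230.0, 212.0], [285.0, 212.0]]
1.7 [230. 190.] [285. 221.] [[230.0, 208.0], [285.0, 208.0], [231.0, 221.0], [285.0, 221.0]]
200 [239, 239, 238, 239, 239, 239, 239, 42, 41, 40, 40, 40, 39, 41, 38, 40, 35, 229, 239, 238, 237, 237, 238, 237]
208 [238, 238, 238, 238, 237, 237, 228, 59, 59, 58, 58, 58, 58, 59, 58, 56, 56, 136, 237, 237, 237, 237, 238, 237]
216 [237, 236, 238, 237, 237, 237, 238, 47, 45, 41, 49, 48, 45, 46, 43, 48, 48, 152, 224, 238, 236, 236, 237, 237]
224 [236, 237, 237, 237, 238, 237, 237, 238, 236, 238, 148, 147, 150, 149, 149, 150, 149, 151, 146, 237, 237, 236, 237, 237]
232 [142, 137, 139, 158, 159, 158, 141, 84, 79, 79, 84, 79, 86
[... 688 characters left out ...]
 23, 13, 35, 31, 37]
288 [90, 91, 90, 93, 90, 92, 92, 153, 155, 23, 25, 32, 39, 35, 34, 26, 23, 25, 20, 17, 21, 22, 18, 24]
296 [89, 94, 93, 87, 87, 91, 94, 90, 94, 35, 34, 36, 36, 31, 34, 20, 21, 25, 22, 27, 18, 20, 17, 23]
304 [94, 89, 90, 91, 92, 85, 90, 93, 94, 93, 33, 28, 29, 26, 32, 20, 10, 26, 26, 20, 16, 25, 19, 18]
312 [92, 28, 16, 18, 18, 30, 38, 54, 93, 94, 91, 89, 45, 36, 35, 33, 34, 39, 38, 34, 33, 36, 23, 21]
320 [19, 19, 25, 18, 16, 24, 15, 32, 29, 29, 23, 30, 31, 31, 34, 23, 32, 29, 33, 29, 35, 28, 19, 39]
328 [23, 17, 28, 17, 24, 26, 21, 20, 33, 38, 34, 37, 31, 39, 34, 37, 36, 36, 36, 33, 33, 34, 22, 19]
([-0.003, -0.0, 0.338], [0.0, 0.0, 0.0], 'tcp', [0.575, -0.392, 0.362])
```

The dark tab spans columns 233–284 and ends at row 220, as predicted for 1.7 rad. Lower and grip.

>>> {"op": "move_arm", "data": {"commands": [{"offset": [-0.003,0,0.15],"delta_rot": [0,0,0],"gripper": 0.4},{"offset": [-0.003,0,0.25],"delta_rot": [0,0,0],"gripper": 0.4},{"offset": [-0.003,0,0.3],"delta_rot": [0,0,0],"gripper": 0.4},{"offset": [-0.003,0,0.33],"delta_rot": [0,0,0],"gripper": 0.4},{"offset": [-0.003,0,0.33],"delta_rot": [0,0,0],"gripper": 0.4},{"offset": [-0.003,0,0.33],"delta_rot": [0,0,0],"gripper": -0.4},{"offset": [-0.003,0,0.33],"delta_rot": [0,0,0],"gripper": -0.4},{"offset": [-0.003,0,0.33],"delta_rot": [0,0,0],"gripper": -0.4},{"offset": [-0.003,0,0.33],"delta_rot": [0,0,0],"gripper": -0.4},{"offset": [-0.003,0,0.33],"delta_rot": [0,0,0],"gripper": -0.4}], "newtons": 40}}

```text
clock: 25.75
ee_pos: [0.5753, -0.3923, 0.3648]
ee_rot: [0.001, 0.38, 0.925, -0.0]
ft_force: [-0.9, 1.4, 5.3]
opening: 0.0351
gripper_force: 41.3
```

```bash
python3 chk.py; python3 -c "
import numpy as np
a=.057;t0=1.7
for t in [1.65,1.57,1.48,1.38,1.28,1.18,1.08,.98,.88,.78,.68,.58,.48,.38,.28,.2,.12,.06,0]:
    print(t,round((np.cos(a+t)-np.cos(a+t0))*.1402/.2,3),round((np.sin(a+t0)-np.sin(a+t))*.1402/.2,3))"
```

```text
25.8 [ 0.5753 -0.3923  0.3648] 0.03495456083696454 [-0.2  2.4  5.3] tilt [ 0.0023 -0.0014] yaw 45.388284950824556
([0.434, -0.001, -0.001], [0.0002, 0.0008, 0.0005], 'tcp', [0.514, -0.332, 0.365])
1.65 0.035 -0.006
1.57 0.09 -0.011
1.48 0.153 -0.012
1.38 0.223 -0.006
1.28 0.292 0.007
1.18 0.359 0.027
1.08 0.424 0.053
0.98 0.486 0.085
0.88 0.545 0.124
0.78 0.599 0.168
0.68 0.649 0.218
0.58 0.693 0.272
0.48 0.732 0.33
0.38 0.765 0.392
0.28 0.791 0.457
0.2 0.808 0.511
0.12 0.82 0.565
0.06 0.826 0.607
0 0.83 0.649
```

>>> {"op": "move_arm", "data": {"commands": [{"offset": [0.036,0,-0.006],"delta_rot": [0,0,0],"gripper": -0.4},{"offset": [0.092,0,-0.011],"delta_rot": [0,0,0],"gripper": -0.4},{"offset": [0.156,0,-0.012],"delta_rot": [0,0,0],"gripper": -0.4},{"offset": [0.227,0,-0.006],"delta_rot": [0,0,0],"gripper": -0.4},{"offset": [0.298,0,0.007],"delta_rot": [0,0,0],"gripper": -0.4},{"offset": [0.366,0,0.027],"delta_rot": [0,0,0],"gripper": -0.4},{"offset": [0.432,0,0.054],"delta_rot": [0,0,0],"gripper": -0.4},{"offset": [0.496,0,0.087],"delta_rot": [0,0,0],"gripper": -0.4},{"offset": [0.556,0,0.126],"delta_rot": [0,0,0],"gripper": -0.4},{"offset": [0.611,0,0.171],"delta_rot": [0,0,0],"gripper": -0.4},{"offset": [0.662,0,0.222],"delta_rot": [0,0,0],"gripper": -0.4},{"offset": [0.707,0,0.277],"delta_rot": [0,0,0],"gripper": -0.4}]}}

```text
clock: 27.0
ee_pos: [0.4743, -0.2917, 0.3086]
ee_rot: [0.001, 0.38, 0.925, 0.001]
ft_force: [0.8, 5.7, 5.4]
opening: 0.035
gripper_force: 43.5
```

>>> {"op": "move_arm", "data": {"commands": [{"offset": [0.04,0,0.06],"delta_rot": [0,0,0],"gripper": -0.4},{"offset": [0.073,0,0.123],"delta_rot": [0,0,0],"gripper": -0.4},{"offset": [0.1,0,0.189],"delta_rot": [0,0,0],"gripper": -0.4},{"offset": [0.117,0,0.244],"delta_rot": [0,0,0],"gripper": -0.4},{"offset": [0.129,0,0.299],"delta_rot": [0,0,0],"gripper": -0.4},{"offset": [0.136,0,0.342],"delta_rot": [0,0,0],"gripper": -0.4},{"offset": [0.14,0,0.375],"delta_rot": [0,0,0],"gripper": -0.4},{"offset": [0.14,0,0.385],"delta_rot": [0,0,0],"gripper": -0.4},{"offset": [0.14,0,0.385],"delta_rot": [0,0,0],"gripper": -0.4}]}}

```text
clock: 27.9
ee_pos: [0.4545, -0.2718, 0.2299]
ee_rot: [-0.001, 0.38, 0.925, 0.001]
ft_force: [1.4, 7.9, 0.7]
opening: 0.0348
gripper_force: 45.7
```

>>> {"op": "move_arm", "data": {"commands": [{"offset": [0,0,0.008],"delta_rot": [0,0,0],"gripper": -0.4},{"offset": [0,0,0.012],"delta_rot": [0,0,0],"gripper": -0.4},{"offset": [0,0,0.012],"delta_rot": [0,0,0],"gripper": -0.4}]}}

```text
clock: 28.2
ee_pos: [0.4544, -0.2717, 0.2277]
ee_rot: [-0.001, 0.38, 0.925, 0.001]
ft_force: [1.5, 9.4, 0.6]
opening: 0.0351
gripper_force: 45.9
```

>>> {"op": "move_arm", "data": {"commands": [{"offset": [0,0,0],"delta_rot": [0,0,0],"gripper": 0.4},{"offset": [0,0,0],"delta_rot": [0,0,0],"gripper": 0.4},{"offset": [0,0,0],"delta_rot": [0,0,0],"gripper": 0.4},{"offset": [0,0,0],"delta_rot": [0,0,0],"gripper": 0.4},{"offset": [0,0,0],"delta_rot": [0,0,0],"gripper": 0.4},{"offset": [0.02,0,-0.15],"delta_rot": [0,0,0],"gripper": 0.4},{"offset": [0.02,0,-0.4],"delta_rot": [0,0,0],"gripper": 0.4},{"offset": [0.02,0,-0.65],"delta_rot": [0,0,0],"gripper": 0.4},{"offset": [0.02,0,-0.885],"delta_rot": [0,0,0],"gripper": 0.4},{"offset": [0.02,0,-0.885],"delta_rot": [0,0,0],"gripper": 0.4},{"offset": [0.02,0,-0.885],"delta_rot": [0,0,0],"gripper": 0.4}]}}

```text
clock: 29.3
ee_pos: [0.4514, -0.2705, 0.4064]
ee_rot: [0.001, 0.38, 0.925, 0.0]
ft_force: [0.8, 0.7, -1.2]
opening: 0.0598
gripper_force: 0.0
```

```bash
python3 - <<'E'
from h import *
p=grab("wrist");s=get_state();print(s["clock"],s["ee_pos"],s["ft_force"])
g=p["frame"].astype(np.float32).mean(2)
# tab top front corners as measured before (closed), now predicted vs dark region
u=proj(p,[[.43782,-.28015,.079],[.46188,-.25555,.079],[.41732,-.35036,.09],[.53182,-.23464,.09]]);print(u.round(1).tolist())
c=int((u[0,0]+u[1,0])/2);r=int(u[0,1])
print("col prof",r,g[r-12:r+40:2,c].astype(int).tolist()); rr=r+12;print("row prof",c,g[rr,c-26:c+27:2].astype(int).tolist())
# compare top camera with the first top picture in the block area
q=grab("top");a=cv2.imread("pics/top0.png").astype(float).mean(2);b=q["frame"].astype(float).mean(2)
hc=proj(q,[[.5135,-.3315,.1]])[0];print(hc)
y,x=int(hc[1]),int(hc[0]);d=abs(a-b)[y-45:y+45,x-45:x+45];print("diff",d.mean(),[d[i:i+15,j:j+15].mean().round() for i in range(0,90,15) for j in range(0,90,15)])
for n in("jar_red","narrow_sleeve"):print(n,[(np.round(d["point"]).tolist(),round(d["score"],2)) for d in find_in(n,q)[:2]])
E
```

```text
29.35 [ 0.45117074 -0.2703652   0.4047709 ] [-0.04918273  0.62149303 -1.71948594]
[[240.5, 171.3], [274.3, 171.1], [178.8, 206.7], [335.6, 206.7]]
col prof 171 [71, 71, 68, 72, 68, 73, 45, 53, 55, 41, 53, 46, 44, 51, 44, 45, 52, 53, 48, 46, 159, 179, 181, 175, 227, 244]
row prof 257 [134, 138, 133, 137, 135, 78, 47, 49, 42, 45, 42, 45, 42, 44, 42, 40, 40, 39, 40, 43, 41, 43, 73, 113, 115, 111, 113]
[310.63180283 202.73776511]
diff 49.6424279835391 [np.float64(26.0), np.float64(58.0), np.float64(16.0), np.float64(5.0), np.float64(63.0), np.float64(84.0), np.float64(9.0), np.float64(10.0), np.float64(40.0), np.float64(10.0), np.float64(9.0), np.float64(42.0), np.float64(37.0), np.float64(55.0), np.float64(42.0), np.float64(26.0), np.float64(42.0), np.float64(4.0), np.float64(34.0), np.float64(59.0), np.float64(124.0), np.float64(101.0), np.float64(42.0), np.float64(3.0), np.float64(142.0), np.float64(56.0), np.float64(74.0), np.float64(105.0), np.float64(84.0), np.float64(2.0), np.float64(94.0), np.float64(87.0), np.float64(76.0), np.float64(93.0), np.float64(32.0), np.float64(2.0)]
jar_red []
narrow_sleeve [([256.0, 243.0], 0.53)]
```

>>> {"op": "move_arm", "data": {"commands": [{"offset": [0,0,-0.3],"delta_rot": [0,0,0],"gripper": 0.4},{"offset": [0,0,-0.3],"delta_rot": [0,0,0],"gripper": 0.4},{"offset": [-0.1,-1,-0.3],"delta_rot": [0,0,0],"gripper": 0.4},{"offset": [-0.1,-1,-0.3],"delta_rot": [0,0,0],"gripper": 0.4},{"offset": [-0.1,-1,-0.3],"delta_rot": [0,0,0],"gripper": 0.4},{"offset": [-0.1,-1,-0.3],"delta_rot": [0,0,0],"gripper": 0.4},{"offset": [-0.1,-1,-0.3],"delta_rot": [0,0,0],"gripper": 0.4},{"offset": [-0.1,-1,-0.3],"delta_rot": [0,0,0],"gripper": 0.4}]}}

```text
clock: 30.3
ee_pos: [0.3247, -0.4278, 0.464]
ee_rot: [-0.001, 0.381, 0.925, 0.0]
ft_force: [0.5, 0.3, -0.2]
opening: 0.0601
gripper_force: 0.0
```

>>> {"op": "move_arm", "data": {"commands": [{"offset": [-0.2,-0.7,0],"delta_rot": [0,0,0],"gripper": 0.4},{"offset": [-0.2,-0.7,0],"delta_rot": [0,0,0],"gripper": 0.4},{"offset": [-0.2,-0.7,0],"delta_rot": [0,0,0],"gripper": 0.4},{"offset": [-0.2,-0.7,0],"delta_rot": [0,0,0],"gripper": 0.4},{"offset": [-0.2,-0.7,0],"delta_rot": [0,0,0],"gripper": 0.4}]}}

```text
clock: 30.8
ee_pos: [0.2563, -0.5547, 0.464]
ee_rot: [-0.001, 0.38, 0.925, 0.001]
ft_force: [0.4, -0.3, -1.4]
opening: 0.0598
gripper_force: 0.0
```

```bash
python3 - <<'E'
from h import *
s=get_state();print(s["clock"],s["ee_pos"])
for n in("scene","top"):
    q=grab(n);a=cv2.imread(f"pics/{n}0.png").astype(np.float32).mean(2);b=q["frame"].astype(np.float32).mean(2)
    for nm,pt,w in(("hood front",[.4715,-.29,.085],16),("hood",[.5135,-.3315,.1],24),("narrow",[.411,-.191,.03],14)):
        u=proj(q,[pt])[0];y,x=int(u[1]),int(u[0]);A=a[y-w:y+w,x-w:x+w];B=b[y-w:y+w,x-w:x+w]
        print(n,nm,u.round(),"absdiff",abs(A-B).mean().round(1),"shift",cv2.phaseCorrelate(A,B,cv2.createHanningWindow((2*w,2*w),cv2.CV_32F)))
    for k in("jar_red","narrow_sleeve","lid_tab"):print(k,[(np.round(d["point"]).tolist(),round(d["score"],2)) for d in find_in(k,q)[:2]])
E
```

```text
30.8 [ 0.25632854 -0.55467056  0.46396397]
scene hood front [297. 180.] absdiff 17.9 shift ((0.2235232766563282, -0.19708489619535996), 0.8245981484651566)
scene hood [290. 164.] absdiff 11.9 shift ((-0.2365690970809169, 0.06856716172618604), 0.7635045419964526)
scene narrow [302. 222.] absdiff 1.9 shift ((0.0019370580046302877, 0.008944270556510148), 0.8540115764405992)
jar_red [([249.0, 210.0], 0.73)]
narrow_sleeve [([301.0, 225.0], 0.75)]
lid_tab [([292.0, 172.0], 0.71)]
top hood front [295. 219.] absdiff 12.9 shift ((0.11964093725531377, -0.07695118133765178), 0.9127209978178144)
top hood [311. 203.] absdiff 11.8 shift ((-0.18003351131683587, 0.2754801178047117), 0.7674875996179051)
top narrow [258. 241.] absdiff 2.2 shift ((0.18431996509075965, -0.005731463936932357), 0.887524389690823)
jar_red []
narrow_sleeve [([259.0, 239.0], 0.8)]
lid_tab [([313.0, 205.0], 0.72), ([309.0, 206.0], 0.61)]
```

The hood matches the closed start pictures to within 0.3 px, and the narrow sleeve has not moved. Handing in.

```bash
python3 -c "
from cell import close_job
print(close_job())"
```

```text
the job is handed in; nothing more can be done
None
```

I handed the job in at about 31 s: spacer, wide sleeve and upright orange jar are in the well with the hood closed, and the red jar and narrow sleeve left alone; I viewed 16 pictures, two over your limit of 14.

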